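Clear the used vials and pack the nested bowl set

ROBOT

A 7-joint arm with a two-finger parallel gripper is mounted at the origin on the work surface. World frame = base frame: x ahead of the robot, y to its left, z up, the work surface at z = 0. Lengths are in m, angles in rad, forces in N, time in s.
With the tool pointing down it reaches from about 0.35 to 0.9 m from the base axis. Payload 19.9 kg.
Tool frame: the origin (TCP) lies on the mounting face of the last link; the fingertips stand 173 mm ahead of it and the grasp point (between the pads) lies 155 mm ahead of it (env.tip_reach is the distance from the TCP to the fingertips, in m); z points along the fingers, y is the line along which they close (so a half turn about z gives the same grasp; the last joint's range is limited). The gripper opens to 85 mm and grips with 20 to 120 N. Pads are 22 mm wide; open, the fingers measure 114 mm over their backs; the gripper's body (76 mm by 85 mm) begins 54 mm behind the grasp point. The pads swing forward as they close: fully open they stand 13 mm farther back than shut.
Start: joints at [-1.373, 0.417, -0.01, 1.614, 0.005, 1.111, -0.053], TCP at [0.148, 0.607, 0.405] pointing down, gripper open.
Joint ranges: [-2.81, 2.81], [-0.39, 2.02], [-1.27, 1.25], [0.06, 2.57], [-1.19, 4.33], [0.19, 2], [-2.82, 2.82]. Speed limits (rad/s): [1.89, 1.89, 2.39, 2.39, 3.01, 3.01, 3.01].

INTERFACE

Orientations are given as [roll, pitch, yaw] about the fixed x, y, z axes, in that order (R = Rz(yaw) Ry(pitch) Rx(roll)).
In Python, from workcell import status, optics, env gives the robot as it stands.
- The arm moves only by the tool step_arm, never from a script. Its argument "motion" is a list of rows, each an object with "slide": the shift along the tool's x, y, z in mm, a list of three; "delta_rot": the turn, a rotation vector about the tool's x, y, z in rad, a list of three. A call has exactly 10 rows; each row is the pose to reach, as a shift and turn from the pose commanded when the call began, along the tool's axes at that moment; what a row does not reach only later rows make up. A row lasts 1/10 s, in which the tool goes at most 50 mm and 8.59 degrees, less where a joint would pass 70% of its speed; a pose out of reach is approached as far as the arm can. A call with a gripper value outside its range is refused whole. "grip" is the opening, from 0 (shut) to 1 (fully open), set as the call begins (left out, the last holds). The fingers move at their own pace and stop on an object; "force" is the grip in N (left out, the last holds). Time passes only in rows, so rows that repeat a pose let the fingers close, or fill a call up. It gives the time, the measured TCP pose, the force, the opening and the grip force at its end, in the units of the state.
- status.read_state(): the state, without advancing time (a new reading comes with each control period).
- optics.grab_frame(name): name is "side" or "top" or "wrist"; returns (picture, depth): 384x512x3 uint8, blue, green, red; 384x512 float32, m along the optical axis (not along the pixel's ray), 0 where there is no reading.
- optics.camera_params(name): a dict with "fovy" (degrees; the focal length in pixels is half the picture's height over the tangent of half this angle, whatever the lens; pixels are square), "cx", "cy" (the principal point, pixels), "R" (3x3) and "t" (3): a world point X has camera coordinates R X + t; the wrist camera has in their place "mount" (4x4, takes a point from camera to tool coordinates, whose origin is the TCP and whose axes are the flange's). Camera axes: x right, y down, z forward; pixel columns grow to the right and rows downward; lengths in m; the calibration is good to about 2 mm. A picture is of the moment at which its call begins: read the wrist's pose just before it. camera_params takes no time and is no camera call.
- env.sign_off(): hands the job in; it is judged then, once.
The state is a dict: "time": time; "joints": joint angles; "dq": joint speeds; "joint_torque": joint torques, N m; "tcp_pos": TCP position; "eef_rot": TCP orientation; "force": force on the tool from outside, world axes, zero at the start; "torque": the same for the moment, N m; "opening": finger opening in m; "finger_force": force on a finger pad.
Only numpy, scipy, OpenCV 4.12 (cv2) and the standard library are available. Lean on these libraries where they do the work, as an engineer would, in place of code of your own. Each camera call takes 0.05 s, during which the arm holds its last target. There are 200 camera calls.

TASK

Close down the laser practice table: first drop every used glass vial into the yellow sharps bin. Then nest the three steel bowls flat inside one another in size order, the large one standing in the wire basket, the medium one in it and the small one innermost, and after that count exactly three laser tips from the stand into the small bowl. Leave the other two tips in the stand and everything else on the table where it is.

Things in the scene. Friction and masses are not known exactly. Their poses are not given: they have to be found in the camera images.
- basket: wire sterilising basket, rectangular, open above, 250 (x) by 240 (y) mm and 50 mm high, fixed; its wire floor's top is 4 mm above its origin, which is the centre of its underside; sides 4 mm thick
- bowl_large: large bowl: its origin is the centre of its underside, z up; round, so its yaw means nothing; a polished steel bowl, open above, its sides sloping below and near upright in the upper half, wall 2.5 mm, floor 3 mm thick; rim 200 mm across outside, underside 116 mm across, 68 mm high; can be pinched by its rim, one finger inside and one outside
- bowl_medium: medium bowl: its origin is the centre of its underside, z up; round, so its yaw means nothing; a polished steel bowl, open above, its sides sloping below and near upright in the upper half, wall 2.5 mm, floor 3 mm thick; rim 132 mm across outside, underside 77 mm across, 56 mm high; can be pinched by its rim, one finger inside and one outside
- bowl_small: small bowl: its origin is the centre of its underside, z up; round, so its yaw means nothing; a polished steel bowl, open above, its sides sloping below and near upright in the upper half, wall 2.5 mm, floor 3 mm thick; rim 64 mm across outside, underside 45 mm across, 45 mm high; can be pinched by its rim, one finger inside and one outside
- tip_stand: aluminium stand for laser handpiece tips, a fixed block 50 (x) by 160 (y) by 22 (z) mm; its origin is the centre of its underside; five blind holes of 12 mm, 12 mm deep, in a row along its own y at -60, -30, 0, 30 and 60 mm, each holding one tip upright
- tip1: laser handpiece tip, 32 mm long: from its lower end a steel shank 9 mm across and 18 mm long, then a red hexagonal collar 14 mm across flats and 12 mm long, then a 2 mm steel nub; its origin is at mid-length, its z axis runs along it from the shank to the collar; in the stand the collar begins 6 mm above the stand's top and its origin is 26 mm above the table
- tip2: laser handpiece tip, 32 mm long: from its lower end a steel shank 9 mm across and 18 mm long, then a red hexagonal collar 14 mm across flats and 12 mm long, then a 2 mm steel nub; its origin is at mid-length, its z axis runs along it from the shank to the collar; in the stand the collar begins 6 mm above the stand's top and its origin is 26 mm above the table
- tip3: laser handpiece tip, 32 mm long: from its lower end a steel shank 9 mm across and 18 mm long, then a red hexagonal collar 14 mm across flats and 12 mm long, then a 2 mm steel nub; its origin is at mid-length, its z axis runs along it from the shank to the collar; in the stand the collar begins 6 mm above the stand's top and its origin is 26 mm above the table
- tip4: laser handpiece tip, 32 mm long: from its lower end a steel shank 9 mm across and 18 mm long, then a red hexagonal collar 14 mm across flats and 12 mm long, then a 2 mm steel nub; its origin is at mid-length, its z axis runs along it from the shank to the collar; in the stand the collar begins 6 mm above the stand's top and its origin is 26 mm above the table
- tip5: laser handpiece tip, 32 mm long: from its lower end a steel shank 9 mm across and 18 mm long, then a red hexagonal collar 14 mm across flats and 12 mm long, then a 2 mm steel nub; its origin is at mid-length, its z axis runs along it from the shank to the collar; in the stand the collar begins 6 mm above the stand's top and its origin is 26 mm above the table
- vial1: used small glass vial with a yellow stopper, 24 mm across and 42 mm high, stands upright on the table at the start; its origin is at mid-height on its axis, z towards the stopper; may be absent
- vial2: used small glass vial with a yellow stopper, 24 mm across and 42 mm high, stands upright on the table at the start; its origin is at mid-height on its axis, z towards the stopper; may be absent
- vial3: used small glass vial with a yellow stopper, 24 mm across and 42 mm high, stands upright on the table at the start; its origin is at mid-height on its axis, z towards the stopper; may be absent
- sharps_bin: yellow round sharps bin with a red collar, open above, fixed, 120 mm high, mouth 98 mm across inside, floor 5 mm thick; its origin is the centre of its underside
- dropper_bottle: white bottle with a blue cap, 44 mm across, 85 mm high; origin at the centre of its underside; not part of the job
- jar: amber jar with a white lid, 60 mm across, 70 mm high; origin at the centre of its underside; not part of the job
Things that resemble listed ones, but are neither listed nor needed, are in the scene too. What is shaped like the bowl_medium but purple is not meant.

How it is judged:
By the outcome, as a careful person would: the job done as asked, in the order asked, and still so for the second after the job is handed in, with the robot touching nothing.
Of vial1, vial2, vial3 only 1 to 3 are there at a start; the rules pass over those that are not, and their reading is None.
At some moment in a run one of bowl_large, bowl_medium, bowl_small, vial1, vial2, vial3 may be knocked a few centimetres aside while the robot is not near it.
Once in a run the grip may slacken for a moment while it holds something.
It also fails if it takes over 210 s, if anything falls off the work surface, if the arm or the gripper's body presses on something with over 40 N, if the wrist force passes 120 N, or if a joint passes its speed limit or range.

## Working session

There is one attempt and no reset: what is moved stays moved. The work goes in short steps, Python scripts to look and compute and a tool call to move; the robot and the scene stay as the last step left them, time stands still between calls to the robot, and variables do not carry over. Pictures are saved under pics/ and viewed, at most 14 in all, crops included, and the job is handed in when it is done.

Besides the shell and the picture viewer there is one more tool, called by a JSON object that holds its "name" and its "arguments". step_arm: Moves the arm, as the interface text tells. Its arguments: {"type":"object","properties":{"motion":{"type":"array"},"grip":{"type":"number"},"force":{"type":"number"}},"required":["motion"]}

```bash
ls; mkdir -p pics
cat > h.py <<'E'
import numpy as np, cv2
from workcell import status, optics, env
from scipy.spatial.transform import Rotation as Ro
def K(p): return 192/np.tan(np.radians(p['fovy'])/2)
def cloud(name):
    s=status.read_state(); p=optics.camera_params(name)
    im,d=optics.grab_frame(name); f=K(p)
    v,u=np.mgrid[0:384,0:512]
    C=np.dstack([(u-p['cx'])/f*d,(v-p['cy'])/f*d,d])
    if 'mount' in p:
        M=np.array(p['mount']); T=np.eye(4); T[:3,:3]=Ro.from_euler('xyz',s['eef_rot']).as_matrix(); T[:3,3]=s['tcp_pos']
        A=T@M; W=C@A[:3,:3].T+A[:3,3]
    else: W=(C-np.array(p['t']))@np.array(p['R'])
    W[d==0]=np.nan
    return im,W
E
python3 - <<'E'
from h import *
print(status.read_state())
for n in ('top','side'):
    im,W=cloud(n); p=optics.camera_params(n); print(n,{k:np.round(v,3).tolist() for k,v in p.items() if k!='lens'} )
    cv2.imwrite(f'pics/{n}0.png',cv2.resize(im,(800,600))); np.savez(f'{n}0.npz',im=im,W=W)
E
```

```text
pics
{'time': 0.0, 'joints': array([-1.37348362,  0.41798439, -0.01029353,  1.61419902,  0.00468704,
        1.11069581, -0.05299822]), 'dq': array([ 0.00012271,  0.00058531, -0.00015691, -0.00138469, -0.00184542,
        0.00298591,  0.00032412]), 'joint_torque': array([ 5.19758814e-04, -8.64473605e+01,  6.79255128e-01, -4.34888542e+01,
        1.91238918e-02,  7.72211468e-03,  6.63450692e-05]), 'tcp_pos': array([0.14780812, 0.60712413, 0.40404323]), 'eef_rot': array([-3.14033285e+00,  8.55689568e-05,  2.90277572e+00]), 'force': array([-0.30200171,  0.26486954,  0.04761721]), 'torque': array([-0.03319179,  0.04867571,  0.00750055]), 'finger_force': 0.0, 'opening': 0.08560771131223421}
top {'fovy': 51.937, 'cx': 253.711, 'cy': 186.536, 'R': [[-0.018, -1.0, -0.002], [-0.985, 0.018, -0.17], [0.17, -0.001, -0.985]], 't': [0.029, 0.542, 1.156]}
side {'fovy': 43.482, 'cx': 259.622, 'cy': 196.855, 'R': [[0.911, -0.412, 0.003], [-0.314, -0.7, -0.641], [0.266, 0.583, -0.767]], 't': [-0.47, 0.204, 1.09]}
```

View pics/top0.png

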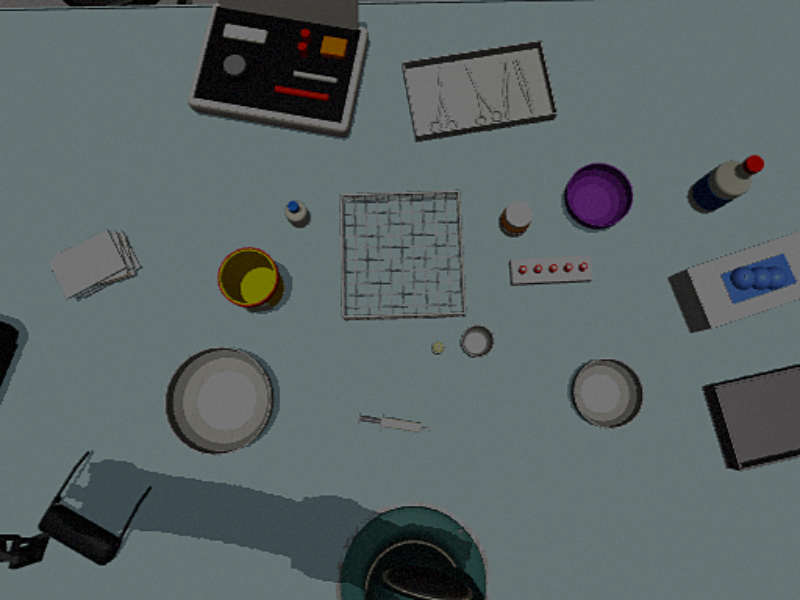

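View pics/side0.png

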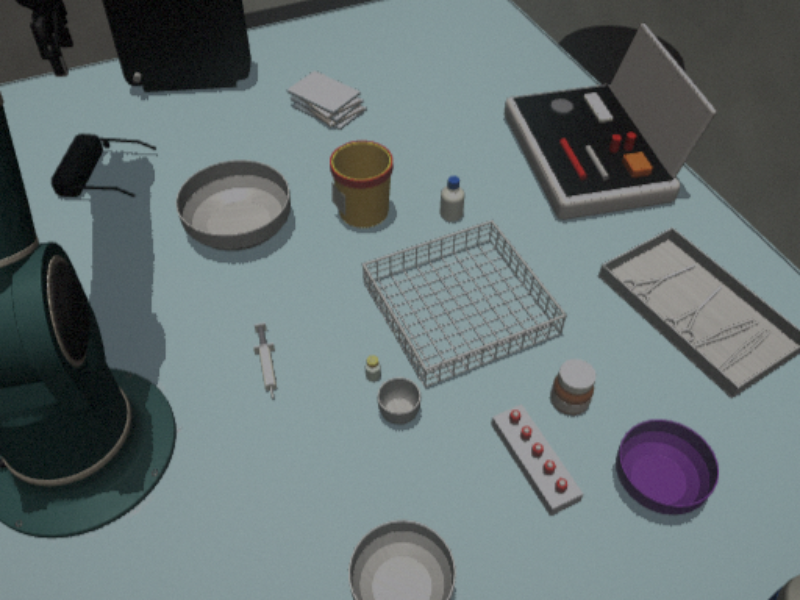

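Top view (800×600): large bowl (220,400), medium steel bowl (606,393), small bowl (477,341), one yellow-stoppered vial (438,347), bin (250,277), basket (403,255), tip stand (550,270). The purple bowl at (598,196) is shaped like bowl_medium but has the wrong colour, so the steel one at (606,393) is the one meant. The white pieces by the bin and the syringe aren't vials.

```bash
cat >> h.py <<'E'
def circ(P):
    A=np.c_[2*P[:,:2],np.ones(len(P))]; w=np.ones(len(P))
    for _ in range(10):
        s=np.linalg.lstsq(A*w[:,None],(P[:,:2]**2).sum(1)*w,rcond=None)[0]; r=np.sqrt(s[2]+s[0]**2+s[1]**2)
        e=np.abs(np.hypot(*(P[:,:2]-s[:2]).T)-r); w=1/(1+(e/.002)**2)
    return np.round([*s[:2],r,len(P)],4)
def near(W,c,r,z0,z1):
    Q=W.reshape(-1,3); return Q[(np.hypot(Q[:,0]-c[0],Q[:,1]-c[1])<r)&(Q[:,2]>z0)&(Q[:,2]<z1)]
E
python3 - <<'E'
from h import *
for n in ('top','side'):
    D=np.load(n+'0.npz'); W=D['W']; im=D['im']
    print(n,'table z',np.nanmedian(W[...,2]))
    if n=='top':
        px=dict(L=(220,400),M=(606,393),S=(477,341),V=(438,347),B=(250,277),K=(403,255),T=(550,270)); C={k:W[int(v*.64),int(u*.64)] for k,(u,v) in px.items()}
        print({k:np.round(c,3) for k,c in C.items()})
    for k,r,z0,z1 in (('L',.13,.060,.075),('M',.09,.05,.062),('S',.05,.038,.05),('V',.025,.034,.05),('B',.09,.112,.128)):
        P=near(W,C[k],r,z0,z1); 
        if len(P)>4: print(k,circ(P),np.round(P.mean(0),4),np.round(P[:,2].max(),3))
    P=near(W,C['K'],.2,.04,.056).astype(np.float32); print('basket',cv2.minAreaRect(P[:,:2]*1000))
    P=near(W,C['T'],.1,.017,.025).astype(np.float32); P=P[np.abs(P[:,0]-np.median(P[:,0]))<.05];print('stand',cv2.minAreaRect(P[:,:2]*1000))
    hsv=cv2.cvtColor(im,cv2.COLOR_BGR2HSV); Q=near(W,C['T'],.1,.03,.05)
    m=((hsv[...,0]<12)|(hsv[...,0]>168))&(hsv[...,1]>110)
    q=m&(W[...,2]>.025)&(W[...,2]<.06)&(np.hypot(W[...,0]-C['T'][0],W[...,1]-C['T'][1])<.12)
    l=cv2.connectedComponentsWithStats(q.astype(np.uint8))
    for i in range(1,l[0]): print(' red',np.round(l[3][i],1),np.round(np.nanmean(W[l[1]==i],0),4),l[2][i,4])
    # yellow blobs
    y=(hsv[...,0]>18)&(hsv[...,0]<38)&(hsv[...,1]>70); l=cv2.connectedComponentsWithStats(y.astype(np.uint8))
    for i in range(1,l[0]):
        if l[2][i,4]>5: print(' yel',np.round(l[3][i],1),np.round(np.nanmean(W[l[1]==i],0),3),l[2][i,4])
    if n=='side': cv2.imwrite('pics/s0c.png',np.hstack([cv2.resize(im[0:110,40:160],(360,330)),cv2.resize(im[210:320,210:330],(360,330))]))
D=np.load('top0.npz')['im']; a=D[190:300,240:360]; b=D[80:290,340:430]
cv2.imwrite('pics/c1.png',np.hstack([cv2.resize(a,(600,550)),cv2.resize(b,(200,550))]))
p=optics.camera_params('wrist'); print(p)
E
```

```text
top table z 0.0014795939294151715
{'L': array([0.34 , 0.373, 0.002]), 'M': array([ 0.342, -0.386,  0.005]), 'S': array([ 0.447, -0.138,  0.005]), 'V': array([ 0.433, -0.058,  0.043]), 'B': array([0.586, 0.317, 0.004]), 'K': array([0.626, 0.008, 0.005]), 'T': array([ 0.583, -0.284,  0.041])}
L [3.411e-01 3.569e-01 9.800e-02 2.910e+02] [0.3382 0.3724 0.0668] 0.075
M [ 3.414e-01 -3.739e-01  6.420e-02  1.780e+02] [ 0.3418 -0.3796  0.0561] 0.062
S [ 4.442e-01 -1.333e-01  3.040e-02  6.000e+01] [ 0.4452 -0.1362  0.045 ] 0.049
V [ 4.347e-01 -5.750e-02  6.800e-03  2.600e+01] [ 0.4348 -0.0575  0.0431] 0.047
B [5.622e-01 2.934e-01 5.210e-02 3.170e+02] [0.5646 0.2958 0.12  ] 0.128
basket ((590.3695678710938, 6.411811828613281), (310.62774658203125, 246.18356323242188), 1.2610304355621338)
stand ((587.1013793945312, -289.5885925292969), (50.849464416503906, 160.92938232421875), 1.5085030794143677)
 red [336.7 144.7] [ 0.6709 -0.241   0.0426] 3
 red [324. 146.] [ 0.6681 -0.2019  0.0397] 1
 red [326. 147.] [ 0.665  -0.2082  0.0387] 1
 red [329. 148.] [ 0.6622 -0.2178  0.0367] 1
 red [332. 148.] [ 0
[... 1486 characters left out ...]
0
 red [346. 285.] [ 0.5928 -0.2864  0.0413] 1
 red [351.5 298.6] [ 0.5869 -0.3192  0.0405] 20
 red [359. 310.] [ 0.5875 -0.3483  0.0398] 21
 yel [230.7 102.3] [0.576 0.331 0.093] 710
 yel [233.7 130.9] [0.553 0.258 0.053] 676
 yel [238. 231.] [ 0.434 -0.057  0.043] 40
{'fovy': 71.69189292065137, 'cx': 257.78353378094243, 'cy': 191.11197293142436, 'mount': array([[-1.01275917e-03, -9.63693416e-01, -2.67009313e-01,
         6.86981379e-02],
       [ 9.99999428e-01, -1.06756924e-03,  6.01134536e-05,
        -1.66863621e-05],
       [-3.42981869e-04, -2.67009100e-01,  9.63693947e-01,
         2.98738862e-02],
       [ 0.00000000e+00,  0.00000000e+00,  0.00000000e+00,
         1.00000000e+00]])}
```

View pics/s0c.png

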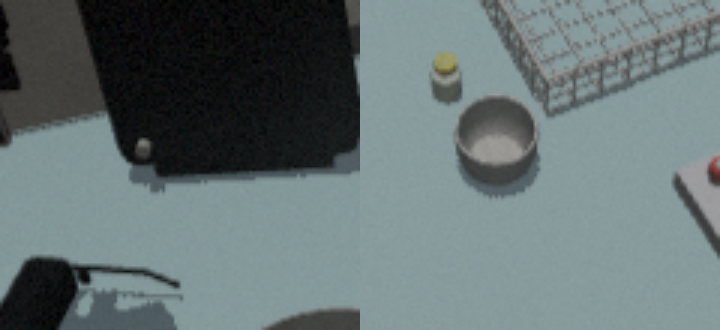

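View pics/c1.png

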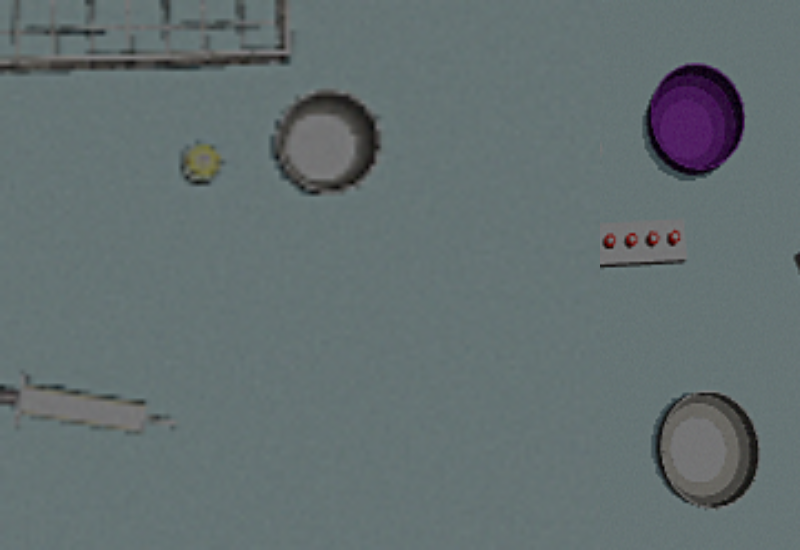

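The left crop shows only the case's corner and the sunglasses, so no vial there. The right crop confirms a single yellow-stoppered vial beside the small bowl. In the second picture, the steel bowl (bottom right) is the medium one and the purple one is the decoy. Next I'll do the vial.

```bash
cat >> h.py <<'E'
def go(x,y,z,yaw=None):
    s=status.read_state(); R=Ro.from_euler('xyz',s['eef_rot']); p=s['tcp_pos']
    Rt=Ro.from_euler('xyz',[np.pi,0,s['eef_rot'][2] if yaw is None else yaw])
    print('slide',np.round(R.inv().apply(np.array([x,y,z])-p)*1000,1),'rot',np.round((R.inv()*Rt).as_rotvec(),4),'tcp',np.round(p,4),'open',round(s['opening'],4),'F',np.round(s['force'],1),'t',round(s['time'],2))
E
python3 - <<'E'
from h import *
go(.4343,-.0566,.30,np.pi/2)
D=np.load('top0.npz')['W']
P=D[110:215,205:310].reshape(-1,3); P=P[(P[:,2]>.03)&(P[:,2]<.06)]
print(cv2.minAreaRect(P[:,:2].astype(np.float32)*1000),np.percentile(P,[1,99],axis=0))
E
```

```text
slide [-435.4 -577.   104.8] rot [-9.000e-04  9.000e-04  1.332e+00] tcp [0.1478 0.6072 0.4041] open 0.0852 F [-0.7  0.5 -0. ] t 0.1
((600.0240478515625, -7.0616912841796875), (291.91656494140625, 273.54888916015625), 1.2610304355621338) [[ 0.47109991 -0.13438723  0.03179026]
 [ 0.74538572  0.12868045  0.05566149]]
```

{"name": "step_arm", "arguments": {"motion": [{"slide": [-10, -13, 0], "delta_rot": [0, 0, 0.1]}, {"slide": [-30, -40, 0], "delta_rot": [0, 0, 0.23]}, {"slide": [-56, -75, 0], "delta_rot": [0, 0, 0.37]}, {"slide": [-85, -112, 0], "delta_rot": [0, 0, 0.51]}, {"slide": [-114, -150, 0], "delta_rot": [0, 0, 0.65]}, {"slide": [-143, -188, 0], "delta_rot": [0, 0, 0.79]}, {"slide": [-172, -226, 0], "delta_rot": [0, 0, 0.93]}, {"slide": [-201, -264, 0], "delta_rot": [0, 0, 1.07]}, {"slide": [-225, -297, 0], "delta_rot": [0, 0, 1.21]}, {"slide": [-240, -318, 0], "delta_rot": [0, 0, 1.332]}], "grip": 0.6, "force": 40}}

```text
time: 1.1
tcp_pos: [0.3064, 0.2388, 0.4046]
eef_rot: [-3.141, -0.0, 1.563]
force: [-0.6, 0.7, -0.1]
opening: 0.0513
finger_force: 0.0
```

Run:
```python
from h import *
go(.4343,-.0566,.26,np.pi/2)
```

```text
slide [-294.5  130.2  144.6] rot [-0.0003 -0.0001 -0.0079] tcp [0.3064 0.2388 0.4046] open 0.0513 F [-0.6  0.7 -0.1] t 1.1
```

{"name": "step_arm", "arguments": {"motion": [{"slide": [-15, 7, 5], "delta_rot": [0, 0, 0]}, {"slide": [-50, 22, 20], "delta_rot": [0, 0, 0]}, {"slide": [-95, 42, 42], "delta_rot": [0, 0, 0]}, {"slide": [-140, 62, 65], "delta_rot": [0, 0, 0]}, {"slide": [-185, 82, 90], "delta_rot": [0, 0, 0]}, {"slide": [-230, 102, 115], "delta_rot": [0, 0, 0]}, {"slide": [-270, 119, 135], "delta_rot": [0, 0, 0]}, {"slide": [-290, 127, 143], "delta_rot": [0, 0, 0]}, {"slide": [-296, 130, 145], "delta_rot": [0, 0, 0]}, {"slide": [-296, 130, 145], "delta_rot": [0, 0, 0]}]}}

```text
time: 2.1
tcp_pos: [0.4358, -0.0555, 0.2592]
eef_rot: [-3.14, 0.001, 1.568]
force: [-0.6, -0.2, 0.3]
opening: 0.0514
finger_force: 0.0
```

Run:
```python
from h import *
im,W=cloud('wrist'); cv2.imwrite('pics/w1.png',im)
for n in ('wrist','side'):
    im,W=(im,W) if n=='wrist' else cloud('side')
    P=near(W,(.434,-.057),.03,.034,.05); print(n,P.mean(0),circ(P))
    hsv=cv2.cvtColor(im,cv2.COLOR_BGR2HSV);y=(hsv[...,0]>18)&(hsv[...,0]<38)&(hsv[...,1]>70); l=cv2.connectedComponentsWithStats(y.astype(np.uint8))
    for i in range(1,l[0]):
        if l[2][i,4]>10: print(' yel',np.round(np.nanmean(W[l[1]==i],0),4),l[2][i,4])
go(.4343,-.0566,.18,np.pi/2)
```

```text
wrist [ 0.4346252  -0.05642489  0.04229636] [ 4.346e-01 -5.670e-02  7.400e-03  4.700e+02]
 yel [ 0.4348 -0.0561  0.0422] 409
side [ 0.43378474 -0.05704664  0.04211379] [ 4.339e-01 -5.640e-02  7.100e-03  5.400e+01]
 yel [ 0.4338 -0.0572  0.0433] 38
slide [-2.9 -1.3 79.9] rot [-0.0002 -0.0003  0.0006] tcp [ 0.4356 -0.0537  0.2599] open 0.0515 F [-0.3 -0.3  0.3] t 2.2
```

View pics/w1.png

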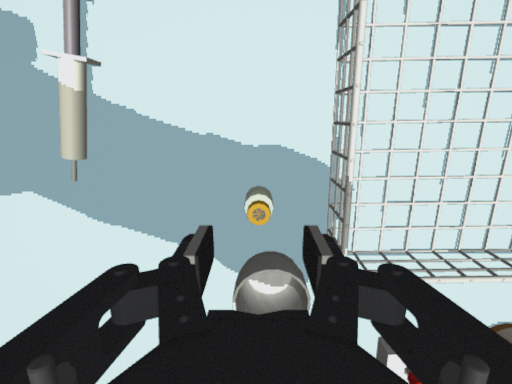

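The vial (259,207) lies in line between the fingers and is clear of the small bowl (270,285). I'll descend and grip it.

{"name": "step_arm", "arguments": {"motion": [{"slide": [-1, 0, 5], "delta_rot": [0, 0, 0]}, {"slide": [-2, -1, 20], "delta_rot": [0, 0, 0]}, {"slide": [-2, -1, 40], "delta_rot": [0, 0, 0]}, {"slide": [-2, -1, 58], "delta_rot": [0, 0, 0]}, {"slide": [-2, -1, 70], "delta_rot": [0, 0, 0]}, {"slide": [-2, -1, 77], "delta_rot": [0, 0, 0]}, {"slide": [-2, -1, 79], "delta_rot": [0, 0, 0]}, {"slide": [-2, -1, 79], "delta_rot": [0, 0, 0]}, {"slide": [-2, -1, 79], "delta_rot": [0, 0, 0]}, {"slide": [-2, -1, 79], "delta_rot": [0, 0, 0]}]}}

```text
time: 3.2
tcp_pos: [0.435, -0.0564, 0.1812]
eef_rot: [3.141, -0.0, 1.571]
force: [-0.3, 0.6, 0.5]
opening: 0.0515
finger_force: 0.0
```

{"name": "step_arm", "arguments": {"motion": [{"slide": [0, 0, 0], "delta_rot": [0, 0, 0]}, {"slide": [0, 0, 0], "delta_rot": [0, 0, 0]}, {"slide": [0, 0, 0], "delta_rot": [0, 0, 0]}, {"slide": [0, 0, 0], "delta_rot": [0, 0, 0]}, {"slide": [0, 0, 0], "delta_rot": [0, 0, 0]}, {"slide": [0, 0, -5], "delta_rot": [0, 0, 0]}, {"slide": [0, 0, -20], "delta_rot": [0, 0, 0]}, {"slide": [0, 0, -50], "delta_rot": [0, 0, 0]}, {"slide": [0, 0, -85], "delta_rot": [0, 0, 0]}, {"slide": [0, 0, -120], "delta_rot": [0, 0, 0]}], "grip": 0.1, "force": 50}}

```text
time: 4.2
tcp_pos: [0.4345, -0.0567, 0.302]
eef_rot: [-3.141, 0.0, 1.57]
force: [0.4, -0.3, 1.0]
opening: 0.0271
finger_force: 49.3
```

Run:
```python
from h import *
go(.5622,.2945,.35,np.pi/2)
```

```text
slide [351.2 127.5 -48.3] rot [-0.0008  0.0005 -0.0005] tcp [ 0.4345 -0.0567  0.302 ] open 0.0271 F [ 0.4 -0.3  1. ] t 4.2
```

{"name": "step_arm", "arguments": {"motion": [{"slide": [10, 4, -10], "delta_rot": [0, 0, 0]}, {"slide": [40, 15, -25], "delta_rot": [0, 0, 0]}, {"slide": [80, 29, -40], "delta_rot": [0, 0, 0]}, {"slide": [125, 46, -48], "delta_rot": [0, 0, 0]}, {"slide": [170, 62, -48], "delta_rot": [0, 0, 0]}, {"slide": [215, 78, -48], "delta_rot": [0, 0, 0]}, {"slide": [260, 95, -48], "delta_rot": [0, 0, 0]}, {"slide": [305, 111, -48], "delta_rot": [0, 0, 0]}, {"slide": [340, 123, -48], "delta_rot": [0, 0, 0]}, {"slide": [351, 127, -48], "delta_rot": [0, 0, 0]}]}}

```text
time: 5.2
tcp_pos: [0.5616, 0.2987, 0.3482]
eef_rot: [-3.141, -0.0, 1.575]
force: [0.0, -0.6, -0.0]
opening: 0.0275
finger_force: 49.3
```

{"name": "step_arm", "arguments": {"motion": [{"slide": [0, 0, 0], "delta_rot": [0, 0, 0]}, {"slide": [0, 0, 5], "delta_rot": [0, 0, 0]}, {"slide": [0, 0, 20], "delta_rot": [0, 0, 0]}, {"slide": [0, 0, 45], "delta_rot": [0, 0, 0]}, {"slide": [0, 0, 70], "delta_rot": [0, 0, 0]}, {"slide": [0, 0, 88], "delta_rot": [0, 0, 0]}, {"slide": [0, 0, 95], "delta_rot": [0, 0, 0]}, {"slide": [0, 0, 95], "delta_rot": [0, 0, 0]}, {"slide": [0, 0, 95], "delta_rot": [0, 0, 0]}, {"slide": [0, 0, 95], "delta_rot": [0, 0, 0]}]}}

```text
time: 6.2
tcp_pos: [0.562, 0.2944, 0.2547]
eef_rot: [3.14, -0.001, 1.571]
force: [-0.2, 0.3, -0.4]
opening: 0.0274
finger_force: 49.3
```

{"name": "step_arm", "arguments": {"motion": [{"slide": [0, 0, 0], "delta_rot": [0, 0, 0]}, {"slide": [0, 0, 0], "delta_rot": [0, 0, 0]}, {"slide": [0, 0, 0], "delta_rot": [0, 0, 0]}, {"slide": [0, 0, 0], "delta_rot": [0, 0, 0]}, {"slide": [0, 0, -5], "delta_rot": [0, 0, 0]}, {"slide": [0, 0, -30], "delta_rot": [0, 0, 0]}, {"slide": [0, 0, -65], "delta_rot": [0, 0, 0]}, {"slide": [0, 0, -95], "delta_rot": [0, 0, 0]}, {"slide": [0, 0, -105], "delta_rot": [0, 0, 0]}, {"slide": [0, 0, -105], "delta_rot": [0, 0, 0]}], "grip": 0.45}}

```text
time: 7.2
tcp_pos: [0.562, 0.2946, 0.3603]
eef_rot: [3.14, -0.002, 1.571]
force: [0.5, -1.2, -0.4]
opening: 0.0386
finger_force: 0.0
```

```bash
cat >> h.py <<'E'
def find(names=('top','side'),c0=None,z=0):
    """bowls' rim circles near given centres, averaged printout"""
    c0=c0 or dict(L=(.3405,.3585),M=(.3415,-.373),S=(.4443,-.1323))
    out={}
    for n in names:
        im,W=cloud(n); out[n]=(im,W)
        for k,r,z0,z1 in (('L',.13,.060,.075),('M',.10,.05,.062),('S',.06,.039,.05)):
            if k in c0:
                P=near(W,c0[k],r,z0+z,z1+z); print(n,k,circ(P) if len(P)>20 else len(P))
    return out
E
python3 - <<'E'
from h import *
o=find()
for n,(im,W) in o.items():
    hsv=cv2.cvtColor(im,cv2.COLOR_BGR2HSV);y=(hsv[...,0]>18)&(hsv[...,0]<38)&(hsv[...,1]>70); l=cv2.connectedComponentsWithStats(y.astype(np.uint8))
    for i in range(1,l[0]):
        if l[2][i,4]>8: print(' yel',np.round(l[3][i]),np.round(np.nanmean(W[l[1]==i],0),4),l[2][i,4])
t,s=o['top'][0],o['side'][0]
im,W=cloud('wrist')
cv2.imwrite('pics/a1.png',np.hstack([cv2.resize(im,(400,300)),cv2.resize(s,(400,300))]))
go(.3405+.07,.3585+.07,.30,3*np.pi/4)
E
```

```text
top L [ 0.3409  0.3562  0.0976 94.    ]
top M [ 3.413e-01 -3.739e-01  6.420e-02  1.790e+02]
top S [ 4.442e-01 -1.335e-01  3.040e-02  6.100e+01]
side L [3.404e-01 3.598e-01 9.810e-02 5.360e+02]
side M [ 3.414e-01 -3.723e-01  6.410e-02  3.050e+02]
side S [ 4.446e-01 -1.315e-01  3.040e-02  1.640e+02]
 yel [213.  29.] [1.0537 0.1408 0.0702] 114
 yel [162. 177.] [0.5791 0.3012 0.0403] 664
 yel [177. 188.] [0.5428 0.2549 0.042 ] 85
 yel [231. 102.] [0.5753 0.3326 0.0919] 678
 yel [234. 131.] [0.5525 0.2585 0.0527] 687
slide [ 134.  -150.9   57.6] rot [-1.700e-03  3.000e-04 -7.853e-01] tcp [0.5615 0.2945 0.3575] open 0.0384 F [-0.8  0.7 -1.9] t 7.35
```

View pics/a1.png

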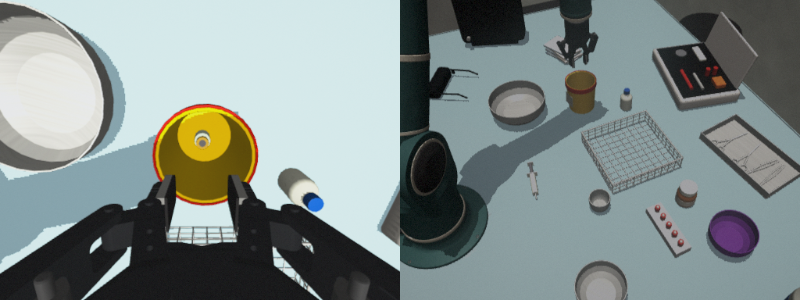

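The wrist half (left) shows the vial in the bin at (203,138). The side half shows no other yellow stopper anywhere. On to the large bowl.

{"name": "step_arm", "arguments": {"motion": [{"slide": [4, -5, 0], "delta_rot": [0, 0, -0.04]}, {"slide": [18, -20, 3], "delta_rot": [0, 0, -0.12]}, {"slide": [38, -43, 10], "delta_rot": [0, 0, -0.24]}, {"slide": [60, -68, 20], "delta_rot": [0, 0, -0.37]}, {"slide": [84, -94, 33], "delta_rot": [0, 0, -0.5]}, {"slide": [106, -119, 45], "delta_rot": [0, 0, -0.63]}, {"slide": [124, -139, 54], "delta_rot": [0, 0, -0.73]}, {"slide": [134, -151, 58], "delta_rot": [0, 0, -0.785]}, {"slide": [134, -151, 58], "delta_rot": [0, 0, -0.785]}, {"slide": [134, -151, 58], "delta_rot": [0, 0, -0.785]}]}}

```text
time: 8.35
tcp_pos: [0.4114, 0.428, 0.3007]
eef_rot: [-3.141, 0.001, 2.354]
force: [1.7, -1.0, -0.1]
opening: 0.039
finger_force: 0.0
```

Run:
```python
from h import *
find(('side','wrist'),dict(L=(.3405,.3585)))
go(.3406+.0699,.358+.0699,.213,3*np.pi/4)
```

```text
side L [3.404e-01 3.597e-01 9.800e-02 5.450e+02]
wrist L [3.414e-01 3.584e-01 9.760e-02 4.757e+03]
slide [ 1.2 -0.8 88. ] rot [ 0.0004  0.0007 -0.0032] tcp [0.4119 0.4276 0.301 ] open 0.0383 F [ 0.1 -0.  -0. ] t 8.45
```

{"name": "step_arm", "arguments": {"motion": [{"slide": [0, 0, 5], "delta_rot": [0, 0, 0]}, {"slide": [0, 0, 20], "delta_rot": [0, 0, 0]}, {"slide": [0, 0, 40], "delta_rot": [0, 0, 0]}, {"slide": [0, 0, 60], "delta_rot": [0, 0, 0]}, {"slide": [0, 0, 75], "delta_rot": [0, 0, 0]}, {"slide": [0, 0, 84], "delta_rot": [0, 0, 0]}, {"slide": [0, 0, 88], "delta_rot": [0, 0, 0]}, {"slide": [0, 0, 88], "delta_rot": [0, 0, 0]}, {"slide": [0, 0, 88], "delta_rot": [0, 0, 0]}, {"slide": [0, 0, 88], "delta_rot": [0, 0, 0]}]}}

```text
time: 9.45
tcp_pos: [0.4109, 0.4287, 0.2134]
eef_rot: [3.141, -0.0, 2.356]
force: [0.5, 1.2, -0.1]
opening: 0.0383
finger_force: 0.0
```

{"name": "step_arm", "arguments": {"motion": [{"slide": [0, 0, 0], "delta_rot": [0, 0, 0]}, {"slide": [0, 0, 0], "delta_rot": [0, 0, 0]}, {"slide": [0, 0, 0], "delta_rot": [0, 0, 0]}, {"slide": [0, 0, 0], "delta_rot": [0, 0, 0]}, {"slide": [0, 0, 0], "delta_rot": [0, 0, 0]}, {"slide": [0, 0, 0], "delta_rot": [0, 0, 0]}, {"slide": [0, 0, -3], "delta_rot": [0, 0, 0]}, {"slide": [0, 0, -8], "delta_rot": [0, 0, 0]}, {"slide": [0, 0, -15], "delta_rot": [0, 0, 0]}, {"slide": [0, 0, -25], "delta_rot": [0, 0, 0]}], "grip": 0, "force": 100}}

```text
time: 10.45
tcp_pos: [0.4108, 0.4284, 0.2381]
eef_rot: [-3.141, 0.0, 2.356]
force: [-0.2, 0.4, -1.4]
opening: 0.0013
finger_force: 64.5
```

Run:
```python
from h import *
im,W=cloud('side')
P=near(W,(.341,.3585),.14,.08,.11); 
if len(P)>20: print(circ(P)); A=np.c_[P[:,:2],np.ones(len(P))]; 
R=P[np.abs(np.hypot(P[:,0]-.341,P[:,1]-.3585)-.098)<.004]; print(np.linalg.lstsq(np.c_[R[:,:2]-[.341,.3585],np.ones(len(R))],R[:,2],rcond=None)[0])
W0=np.load('top0.npz')['W'];W1=np.load('side0.npz')['W']
for Wk in (W0,W1):
    m=(Wk[...,2]>.042)&(Wk[...,2]<.058)
    Q=Wk[m]; 
    a=Q[(np.abs(Q[:,1])<.08)&(Q[:,0]>.47)&(Q[:,0]<.78)]; b=Q[(np.abs(Q[:,0]-.625)<.09)&(np.abs(Q[:,1])<.16)]
    for v,c in ((a[:,0],.625),(b[:,1],.007)):
        lo,hi=v[(v<c)&(v>c-.15)],v[(v>c)&(v<c+.15)]; print(np.percentile(lo,[5,50]),np.percentile(hi,[50,95]))
go(.625+.0699,.007+.0699,.30,3*np.pi/4)
```

```text
[3.423e-01 3.593e-01 9.800e-02 6.070e+02]
[0.01809408 0.01527974 0.08716787]
[0.49457265 0.49675645] [0.74245047 0.74544205]
[-0.11157663 -0.10846559] [0.12781121 0.12861189]
[0.49427295 0.49646803] [0.74177327 0.74522124]
[-0.10879345 -0.10587597] [0.12998506 0.13338033]
slide [-449.4  -47.9  -60.1] rot [ 0.002  -0.     -0.0005] tcp [0.4113 0.4288 0.24  ] open 0.0014 F [1.7 1.3 1.4] t 10.5
```

{"name": "step_arm", "arguments": {"motion": [{"slide": [0, 0, -5], "delta_rot": [0, 0, 0]}, {"slide": [0, 0, -18], "delta_rot": [0, 0, 0]}, {"slide": [0, 0, -36], "delta_rot": [0, 0, 0]}, {"slide": [0, 0, -56], "delta_rot": [0, 0, 0]}, {"slide": [-3, 0, -78], "delta_rot": [0, 0, 0]}, {"slide": [-12, -2, -100], "delta_rot": [0, 0, 0]}, {"slide": [-28, -4, -118], "delta_rot": [0, 0, 0]}, {"slide": [-50, -6, -130], "delta_rot": [0, 0, 0]}, {"slide": [-76, -9, -138], "delta_rot": [0, 0, 0]}, {"slide": [-104, -12, -140], "delta_rot": [0, 0, 0]}]}}

```text
time: 11.5
tcp_pos: [0.4763, 0.3458, 0.3795]
eef_rot: [3.14, -0.0, 2.356]
force: [0.4, 0.8, -2.1]
opening: 0.0016
finger_force: 64.5
```

{"name": "step_arm", "arguments": {"motion": [{"slide": [-30, -3, 0], "delta_rot": [0, 0, 0]}, {"slide": [-65, -7, 0], "delta_rot": [0, 0, 0]}, {"slide": [-105, -12, 0], "delta_rot": [0, 0, 0]}, {"slide": [-145, -16, 0], "delta_rot": [0, 0, 0]}, {"slide": [-185, -21, 0], "delta_rot": [0, 0, 0]}, {"slide": [-225, -26, 0], "delta_rot": [0, 0, 0]}, {"slide": [-265, -30, 0], "delta_rot": [0, 0, 0]}, {"slide": [-300, -34, 0], "delta_rot": [0, 0, 0]}, {"slide": [-327, -37, 0], "delta_rot": [0, 0, 0]}, {"slide": [-339, -38, 0], "delta_rot": [0, 0, 0]}]}}

```text
time: 12.5
tcp_pos: [0.6894, 0.0769, 0.3783]
eef_rot: [-3.141, 0.001, 2.353]
force: [-0.3, -0.4, -1.2]
opening: 0.0009
finger_force: 64.5
```

Run:
```python
from h import *
for n in ('side','top'):
    im,W=cloud(n)
    P=near(W,(.62,.01),.125,.20,.26); c=circ(P); print(n,c, P[:,2].mean())
    R=P[np.abs(np.hypot(P[:,0]-c[0],P[:,1]-c[1])-c[2])<.004]; print(np.linalg.lstsq(np.c_[R[:,:2]-c[:2],np.ones(len(R))],R[:,2],rcond=None)[0])
go(.689,.08,.22,3*np.pi/4)
```

```text
side [6.211e-01 8.900e-03 9.760e-02 1.843e+03] 0.21805141185986837
[0.01213531 0.01149979 0.21710672]
top [6.209e-01 6.900e-03 9.790e-02 4.130e+02] 0.21869794926136088
[-0.01042638  0.00768507  0.21938839]
slide [  1.3   1.3 158. ] rot [-0.0004  0.0006 -0.0026] tcp [0.689  0.0783 0.378 ] open 0.0014 F [-0.3  1.  -1.4] t 12.6
```

{"name": "step_arm", "arguments": {"motion": [{"slide": [0, 0, 6], "delta_rot": [0, 0, 0]}, {"slide": [1, 0, 22], "delta_rot": [0, 0, 0]}, {"slide": [1, 0, 45], "delta_rot": [0, 0, 0]}, {"slide": [1, 0, 70], "delta_rot": [0, 0, 0]}, {"slide": [1, 0, 93], "delta_rot": [0, 0, 0]}, {"slide": [1, 0, 112], "delta_rot": [0, 0, 0]}, {"slide": [1, 0, 124], "delta_rot": [0, 0, 0]}, {"slide": [1, 0, 130], "delta_rot": [0, 0, 0]}, {"slide": [1, 0, 130], "delta_rot": [0, 0, 0]}, {"slide": [1, 0, 130], "delta_rot": [0, 0, 0]}], "force": 120}}

```text
time: 13.6
tcp_pos: [0.688, 0.0807, 0.2485]
eef_rot: [3.141, 0.001, 2.356]
force: [0.8, 1.2, -1.3]
opening: 0.0013
finger_force: 64.6
```

Run:
```python
from h import *
for n in ('side','top'):
    im,W=cloud(n)
    P=near(W,(.62,.01),.125,.075,.11); c=circ(P); print(n,c, P[:,2].mean())
    R=P[np.abs(np.hypot(P[:,0]-c[0],P[:,1]-c[1])-c[2])<.004]; print(np.linalg.lstsq(np.c_[R[:,:2]-c[:2],np.ones(len(R))],R[:,2],rcond=None)[0])
    if n=='side': cv2.imwrite('pics/b1.png',cv2.resize(im[100:260,210:380],(680,600)))
go(.689,.08,.233,3*np.pi/4)
```

```text
side [6.196e-01 1.280e-02 9.770e-02 1.197e+03] 0.0901960299323474
[0.0125969  0.01411066 0.08983261]
top [6.195e-01 1.050e-02 9.770e-02 2.810e+02] 0.09153793011061337
[-0.00317121  0.0113815   0.09208906]
slide [-1.   0.2 15.7] rot [ 0.0011  0.0008 -0.0003] tcp [0.6881 0.0805 0.2487] open 0.0013 F [ 0.1  0.1 -0.6] t 13.7
```

View pics/b1.png

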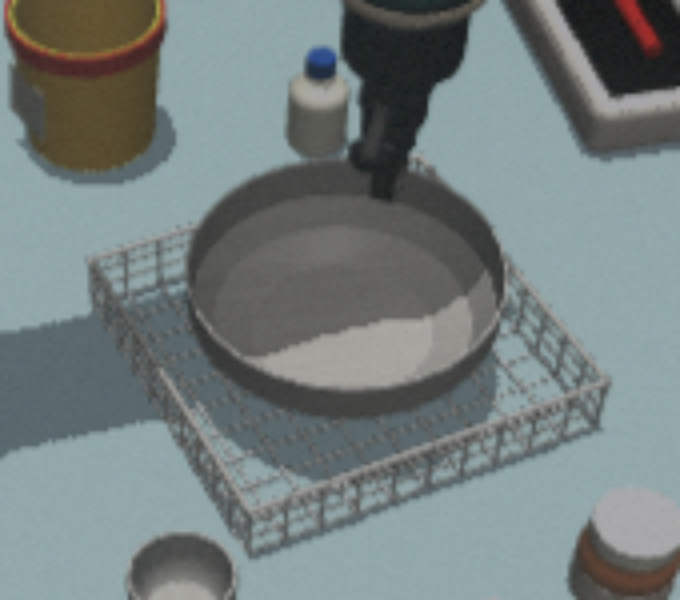

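The large bowl (345,280) hangs level over the middle of the basket. I'll lower it the last 20 mm and release.

{"name": "step_arm", "arguments": {"motion": [{"slide": [0, 0, 2], "delta_rot": [0, 0, 0]}, {"slide": [0, 0, 5], "delta_rot": [0, 0, 0]}, {"slide": [0, 0, 8], "delta_rot": [0, 0, 0]}, {"slide": [0, 0, 11], "delta_rot": [0, 0, 0]}, {"slide": [0, 0, 13], "delta_rot": [0, 0, 0]}, {"slide": [0, 0, 15], "delta_rot": [0, 0, 0]}, {"slide": [0, 0, 17], "delta_rot": [0, 0, 0]}, {"slide": [0, 0, 18], "delta_rot": [0, 0, 0]}, {"slide": [0, 0, 19], "delta_rot": [0, 0, 0]}, {"slide": [0, 0, 19], "delta_rot": [0, 0, 0]}]}}

```text
time: 14.7
tcp_pos: [0.6878, 0.0805, 0.2286]
eef_rot: [-3.141, -0.0, 2.356]
force: [0.2, 0.8, -1.4]
opening: 0.0011
finger_force: 64.6
```

{"name": "step_arm", "arguments": {"motion": [{"slide": [0, 0, 0], "delta_rot": [0, 0, 0]}, {"slide": [0, 0, 0], "delta_rot": [0, 0, 0]}, {"slide": [0, 0, 0], "delta_rot": [0, 0, 0]}, {"slide": [0, 0, 0], "delta_rot": [0, 0, 0]}, {"slide": [0, 0, -5], "delta_rot": [0, 0, 0]}, {"slide": [0, 0, -20], "delta_rot": [0, 0, 0]}, {"slide": [0, 0, -45], "delta_rot": [0, 0, 0]}, {"slide": [0, 0, -75], "delta_rot": [0, 0, 0]}, {"slide": [0, 0, -100], "delta_rot": [0, 0, 0]}, {"slide": [0, 0, -110], "delta_rot": [0, 0, 0]}], "grip": 0.25}}

```text
time: 15.7
tcp_pos: [0.6883, 0.0803, 0.3427]
eef_rot: [3.138, 0.003, 2.356]
force: [0.1, 0.0, 0.9]
opening: 0.0215
finger_force: 0.0
```

Run:
```python
from h import *
find(('side','top'),dict(L=(.62,.011)),.004)
find(('side','top'),dict(M=(.3415,-.373),S=(.4445,-.1323)))
go(.3415+.0648,-.373,.32,np.pi/2)
```

```text
side L [6.215e-01 1.460e-02 9.810e-02 5.730e+02]
top L [6.215e-01 1.220e-02 9.810e-02 1.540e+02]
side M [ 3.415e-01 -3.722e-01  6.410e-02  3.030e+02]
side S [ 4.445e-01 -1.315e-01  3.040e-02  1.640e+02]
top M [ 3.414e-01 -3.740e-01  6.430e-02  1.800e+02]
top S [ 4.442e-01 -1.334e-01  3.040e-02  6.300e+01]
slide [-122.  -519.6   18.3] rot [-7.000e-04 -2.000e-04  7.851e-01] tcp [0.6876 0.0806 0.3381] open 0.0215 F [ 1.  -0.  -0.3] t 15.9
```

{"name": "step_arm", "arguments": {"motion": [{"slide": [-2, -9, 0], "delta_rot": [0, 0, 0.05]}, {"slide": [-8, -33, 2], "delta_rot": [0, 0, 0.13]}, {"slide": [-16, -68, 4], "delta_rot": [0, 0, 0.22]}, {"slide": [-25, -105, 6], "delta_rot": [0, 0, 0.32]}, {"slide": [-34, -143, 8], "delta_rot": [0, 0, 0.42]}, {"slide": [-43, -181, 10], "delta_rot": [0, 0, 0.52]}, {"slide": [-52, -219, 10], "delta_rot": [0, 0, 0.62]}, {"slide": [-60, -257, 10], "delta_rot": [0, 0, 0.7]}, {"slide": [-69, -293, 10], "delta_rot": [0, 0, 0.76]}, {"slide": [-76, -325, 10], "delta_rot": [0, 0, 0.785]}], "grip": 0.45}}

```text
time: 16.9
tcp_pos: [0.5102, -0.2043, 0.3277]
eef_rot: [-3.14, 0.0, 1.568]
force: [1.1, -1.0, -0.1]
opening: 0.0385
finger_force: 0.0
```

Run:
```python
from h import *
go(.3415+.0648,-.373,.27,np.pi/2)
```

```text
slide [-169.  -103.3   57.9] rot [-0.0018  0.0002 -0.0031] tcp [ 0.5102 -0.2043  0.3277] open 0.0385 F [ 1.1 -1.  -0.1] t 16.9
```

{"name": "step_arm", "arguments": {"motion": [{"slide": [-26, -16, 3], "delta_rot": [0, 0, 0]}, {"slide": [-54, -33, 10], "delta_rot": [0, 0, 0]}, {"slide": [-82, -50, 20], "delta_rot": [0, 0, 0]}, {"slide": [-110, -67, 32], "delta_rot": [0, 0, 0]}, {"slide": [-136, -83, 44], "delta_rot": [0, 0, 0]}, {"slide": [-157, -96, 53], "delta_rot": [0, 0, 0]}, {"slide": [-168, -103, 57], "delta_rot": [0, 0, 0]}, {"slide": [-168, -103, 57], "delta_rot": [0, 0, 0]}, {"slide": [-168, -103, 57], "delta_rot": [0, 0, 0]}, {"slide": [-168, -103, 57], "delta_rot": [0, 0, 0]}]}}

```text
time: 17.9
tcp_pos: [0.4096, -0.37, 0.2718]
eef_rot: [3.141, -0.0, 1.573]
force: [0.1, 0.3, 0.4]
opening: 0.0384
finger_force: 0.0
```

Run:
```python
from h import *
find(('side','wrist'),dict(M=(.3415,-.373)))
go(.3415+.0648,-.373,.198,np.pi/2)
```

```text
side M [ 3.414e-01 -3.725e-01  6.410e-02  2.340e+02]
wrist M [ 3.420e-01 -3.740e-01  6.390e-02  2.502e+03]
slide [-2.9 -3.2 73.9] rot [ 0.0005 -0.0001  0.0016] tcp [ 0.4095 -0.3701  0.2719] open 0.0385 F [ 0.1 -0.1  0.1] t 18.0
```

{"name": "step_arm", "arguments": {"motion": [{"slide": [-1, -1, 5], "delta_rot": [0, 0, 0]}, {"slide": [-2, -2, 18], "delta_rot": [0, 0, 0]}, {"slide": [-3, -3, 35], "delta_rot": [0, 0, 0]}, {"slide": [-3, -3, 52], "delta_rot": [0, 0, 0]}, {"slide": [-3, -3, 64], "delta_rot": [0, 0, 0]}, {"slide": [-3, -3, 70], "delta_rot": [0, 0, 0]}, {"slide": [-3, -3, 72], "delta_rot": [0, 0, 0]}, {"slide": [-3, -3, 72], "delta_rot": [0, 0, 0]}, {"slide": [-3, -3, 72], "delta_rot": [0, 0, 0]}, {"slide": [-3, -3, 72], "delta_rot": [0, 0, 0]}]}}

```text
time: 19.0
tcp_pos: [0.4059, -0.3741, 0.2003]
eef_rot: [3.141, 0.001, 1.571]
force: [-0.1, 0.3, 0.1]
opening: 0.0382
finger_force: 0.0
```

{"name": "step_arm", "arguments": {"motion": [{"slide": [0, 0, 0], "delta_rot": [0, 0, 0]}, {"slide": [0, 0, 0], "delta_rot": [0, 0, 0]}, {"slide": [0, 0, 0], "delta_rot": [0, 0, 0]}, {"slide": [0, 0, 0], "delta_rot": [0, 0, 0]}, {"slide": [0, 0, 0], "delta_rot": [0, 0, 0]}, {"slide": [0, 0, 0], "delta_rot": [0, 0, 0]}, {"slide": [0, 0, 0], "delta_rot": [0, 0, 0]}, {"slide": [0, 0, -5], "delta_rot": [0, 0, 0]}, {"slide": [0, 0, -12], "delta_rot": [0, 0, 0]}, {"slide": [0, 0, -20], "delta_rot": [0, 0, 0]}], "grip": 0}}

```text
time: 20.0
tcp_pos: [0.4056, -0.3738, 0.2201]
eef_rot: [-3.141, -0.0, 1.571]
force: [-0.5, 0.7, -1.5]
opening: 0.0015
finger_force: 76.5
```

```bash
cat >> h.py <<'E'
def held(c0,r,z0,z1,names=('side','top')):
    for n in names:
        im,W=cloud(n); P=near(W,c0,r,z0,z1)
        if len(P)<20: print(n,len(P)); continue
        c=circ(P); R=P[np.abs(np.hypot(P[:,0]-c[0],P[:,1]-c[1])-c[2])<.004]
        print(n,c,'rim z,tilt',np.round(np.linalg.lstsq(np.c_[np.ones(len(R)),R[:,:2]-c[:2]],R[:,2],rcond=None)[0],4))
E
python3 - <<'E'
from h import *
held((.342,-.373),.08,.063,.085)
go(.6215+.0648,.0134,.3,np.pi/2)
E
```

```text
side [ 3.409e-01 -3.650e-01  6.420e-02  3.610e+02] rim z,tilt [ 0.072   0.0311 -0.0283]
top 0
slide [387.4 280.5 -79.1] rot [0.0012 0.0007 0.0001] tcp [ 0.4059 -0.3741  0.2208] open 0.0016 F [ 0.1 -0.1 -0.5] t 20.1
```

{"name": "step_arm", "arguments": {"motion": [{"slide": [0, 0, -12], "delta_rot": [0, 0, 0]}, {"slide": [3, 2, -40], "delta_rot": [0, 0, 0]}, {"slide": [15, 11, -70], "delta_rot": [0, 0, 0]}, {"slide": [35, 25, -90], "delta_rot": [0, 0, 0]}, {"slide": [60, 43, -100], "delta_rot": [0, 0, 0]}, {"slide": [88, 64, -100], "delta_rot": [0, 0, 0]}, {"slide": [118, 85, -100], "delta_rot": [0, 0, 0]}, {"slide": [148, 107, -100], "delta_rot": [0, 0, 0]}, {"slide": [178, 129, -100], "delta_rot": [0, 0, 0]}, {"slide": [208, 151, -100], "delta_rot": [0, 0, 0]}]}}

```text
time: 21.1
tcp_pos: [0.5573, -0.1645, 0.3204]
eef_rot: [3.141, -0.0, 1.571]
force: [0.3, 0.2, -1.1]
opening: 0.0013
finger_force: 76.6
```

{"name": "step_arm", "arguments": {"motion": [{"slide": [30, 22, 0], "delta_rot": [0, 0, 0]}, {"slide": [60, 43, 0], "delta_rot": [0, 0, 0]}, {"slide": [90, 65, 0], "delta_rot": [0, 0, 0]}, {"slide": [118, 85, 0], "delta_rot": [0, 0, 0]}, {"slide": [143, 103, 0], "delta_rot": [0, 0, 0]}, {"slide": [163, 117, 0], "delta_rot": [0, 0, 0]}, {"slide": [175, 126, 0], "delta_rot": [0, 0, 0]}, {"slide": [180, 130, 0], "delta_rot": [0, 0, 0]}, {"slide": [180, 130, 0], "delta_rot": [0, 0, 0]}, {"slide": [180, 130, 0], "delta_rot": [0, 0, 0]}]}}

```text
time: 22.1
tcp_pos: [0.6862, 0.0126, 0.3199]
eef_rot: [-3.141, 0.001, 1.569]
force: [-0.6, 0.1, -1.5]
opening: 0.0015
finger_force: 76.7
```

Run:
```python
from h import *
held((.6215,.0134),.085,.14,.20)
im,W=cloud('side'); cv2.imwrite('pics/m1.png',cv2.resize(im[80:260,200:380],(600,600)))
go(.6215+.0648,.0134,.23,np.pi/2)
```

```text
side [6.211e-01 2.130e-02 6.380e-02 1.179e+03] rim z,tilt [ 0.1596  0.0234 -0.0433]
top [6.20e-01 1.99e-02 6.41e-02 1.39e+02] rim z,tilt [ 0.1594 -0.0706 -0.0273]
slide [ 0.5 -0.  90. ] rot [ 0.0001  0.0002 -0.0013] tcp [0.6863 0.013  0.32  ] open 0.0021 F [ 0.2  0.3 -0.9] t 22.25
```

View pics/m1.png

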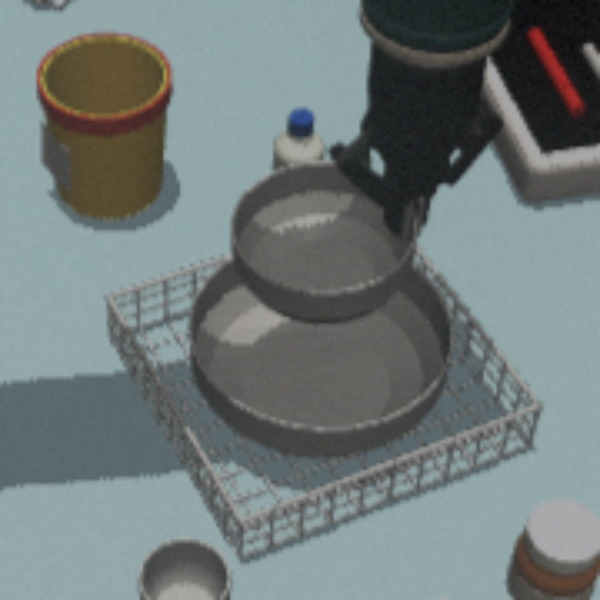

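The medium bowl (323,240) hangs nearly level over the large one (320,350). It sits 7 mm off in +y, so I'll correct that and lower it.

{"name": "step_arm", "arguments": {"motion": [{"slide": [-3, 0, 4], "delta_rot": [0, 0, 0]}, {"slide": [-7, 1, 15], "delta_rot": [0, 0, 0]}, {"slide": [-7, 1, 32], "delta_rot": [0, 0, 0]}, {"slide": [-7, 1, 50], "delta_rot": [0, 0, 0]}, {"slide": [-7, 1, 66], "delta_rot": [0, 0, 0]}, {"slide": [-7, 1, 78], "delta_rot": [0, 0, 0]}, {"slide": [-7, 1, 86], "delta_rot": [0, 0, 0]}, {"slide": [-7, 1, 91], "delta_rot": [0, 0, 0]}, {"slide": [-7, 1, 94], "delta_rot": [0, 0, 0]}, {"slide": [-7, 1, 95], "delta_rot": [0, 0, 0]}]}}

```text
time: 23.25
tcp_pos: [0.6877, 0.007, 0.2248]
eef_rot: [3.141, 0.0, 1.571]
force: [-0.3, 0.1, 0.1]
opening: 0.0015
finger_force: 76.6
```

Run:
```python
from h import *
held((.6215,.0134),.075,.055,.075)
go(.6215+.0648,.0134,.2235,np.pi/2)
```

```text
side [6.225e-01 1.590e-02 6.380e-02 4.530e+02] rim z,tilt [ 0.065  -0.0177  0.002 ]
top [6.219e-01 1.470e-02 6.460e-02 4.600e+01] rim z,tilt [ 0.065  -0.0491 -0.0395]
slide [ 6.3 -1.5  1.6] rot [ 0.0005 -0.      0.0001] tcp [0.6878 0.0071 0.2251] open 0.0016 F [-0.1 -0.  -0.8] t 23.35
```

{"name": "step_arm", "arguments": {"motion": [{"slide": [0, 0, 1], "delta_rot": [0, 0, 0]}, {"slide": [0, 0, 2], "delta_rot": [0, 0, 0]}, {"slide": [0, 0, 2], "delta_rot": [0, 0, 0]}, {"slide": [0, 0, 2], "delta_rot": [0, 0, 0]}, {"slide": [0, 0, 2], "delta_rot": [0, 0, 0]}, {"slide": [0, 0, 2], "delta_rot": [0, 0, 0]}, {"slide": [0, 0, 2], "delta_rot": [0, 0, 0]}, {"slide": [0, 0, 2], "delta_rot": [0, 0, 0]}, {"slide": [0, 0, 2], "delta_rot": [0, 0, 0]}, {"slide": [0, 0, 2], "delta_rot": [0, 0, 0]}]}}

```text
time: 24.35
tcp_pos: [0.6877, 0.007, 0.2227]
eef_rot: [3.142, 0.0, 1.571]
force: [-0.3, 0.1, -0.8]
opening: 0.0017
finger_force: 76.6
```

{"name": "step_arm", "arguments": {"motion": [{"slide": [0, 0, 0], "delta_rot": [0, 0, 0]}, {"slide": [0, 0, 0], "delta_rot": [0, 0, 0]}, {"slide": [0, 0, 0], "delta_rot": [0, 0, 0]}, {"slide": [0, 0, 0], "delta_rot": [0, 0, 0]}, {"slide": [0, 0, -5], "delta_rot": [0, 0, 0]}, {"slide": [0, 0, -20], "delta_rot": [0, 0, 0]}, {"slide": [0, 0, -45], "delta_rot": [0, 0, 0]}, {"slide": [0, 0, -70], "delta_rot": [0, 0, 0]}, {"slide": [0, 0, -85], "delta_rot": [0, 0, 0]}, {"slide": [0, 0, -90], "delta_rot": [0, 0, 0]}], "grip": 0.2}}

```text
time: 25.35
tcp_pos: [0.6879, 0.0069, 0.3151]
eef_rot: [3.139, -0.0, 1.571]
force: [-0.1, -0.1, -1.0]
opening: 0.0175
finger_force: 0.0
```

Run:
```python
from h import *
held((.6215,.0134),.075,.055,.072)
find(('side','top'),dict(S=(.4445,-.1323)))
go(.4444+.0307,-.1325,.25,np.pi/2)
```

```text
side [6.261e-01 1.410e-02 6.430e-02 3.600e+02] rim z,tilt [ 0.0616 -0.0019  0.0017]
top [6.26e-01 1.12e-02 6.41e-02 5.10e+01] rim z,tilt [ 0.0609  0.0037 -0.0549]
side S [ 4.444e-01 -1.316e-01  3.040e-02  1.620e+02]
top S [ 4.443e-01 -1.334e-01  3.040e-02  6.000e+01]
slide [-139.6 -212.2   62.1] rot [-0.0012  0.0001  0.    ] tcp [0.6874 0.0071 0.3118] open 0.017 F [-0.  -0.2 -0.1] t 25.55
```

{"name": "step_arm", "arguments": {"motion": [{"slide": [-6, -12, 0], "delta_rot": [0, 0, 0]}, {"slide": [-22, -42, 0], "delta_rot": [0, 0, 0]}, {"slide": [-43, -83, 0], "delta_rot": [0, 0, 0]}, {"slide": [-64, -124, 4], "delta_rot": [0, 0, 0]}, {"slide": [-85, -165, 16], "delta_rot": [0, 0, 0]}, {"slide": [-106, -206, 32], "delta_rot": [0, 0, 0]}, {"slide": [-125, -243, 48], "delta_rot": [0, 0, 0]}, {"slide": [-136, -266, 58], "delta_rot": [0, 0, 0]}, {"slide": [-140, -273, 62], "delta_rot": [0, 0, 0]}, {"slide": [-140, -273, 62], "delta_rot": [0, 0, 0]}], "grip": 0.38}}

```text
time: 26.55
tcp_pos: [0.414, -0.1333, 0.2501]
eef_rot: [-3.14, -0.0, 1.569]
force: [1.2, -0.4, 0.6]
opening: 0.0325
finger_force: 0.0
```

Run:
```python
from h import *
find(('side','wrist'),dict(S=(.4445,-.1325)))
go(.4444-.0307,-.1325,.19,np.pi/2)
```

```text
side S [ 4.445e-01 -1.318e-01  3.040e-02  1.480e+02]
wrist S [ 4.445e-01 -1.329e-01  3.020e-02  1.256e+03]
slide [ 0.2 -1.8 60.8] rot [0.0002 0.0003 0.0005] tcp [ 0.4155 -0.1327  0.2508] open 0.0325 F [0.6 0.2 0.2] t 26.65
```

{"name": "step_arm", "arguments": {"motion": [{"slide": [0, 0, 4], "delta_rot": [0, 0, 0]}, {"slide": [0, -1, 14], "delta_rot": [0, 0, 0]}, {"slide": [0, -1, 28], "delta_rot": [0, 0, 0]}, {"slide": [0, -1, 42], "delta_rot": [0, 0, 0]}, {"slide": [0, -1, 52], "delta_rot": [0, 0, 0]}, {"slide": [0, -1, 57], "delta_rot": [0, 0, 0]}, {"slide": [0, -1, 58], "delta_rot": [0, 0, 0]}, {"slide": [0, -1, 58], "delta_rot": [0, 0, 0]}, {"slide": [0, -1, 58], "delta_rot": [0, 0, 0]}, {"slide": [0, -1, 58], "delta_rot": [0, 0, 0]}]}}

```text
time: 27.65
tcp_pos: [0.4138, -0.1329, 0.1931]
eef_rot: [3.141, 0.0, 1.571]
force: [-0.3, -0.1, 0.6]
opening: 0.0325
finger_force: 0.0
```

{"name": "step_arm", "arguments": {"motion": [{"slide": [0, 0, 0], "delta_rot": [0, 0, 0]}, {"slide": [0, 0, 0], "delta_rot": [0, 0, 0]}, {"slide": [0, 0, 0], "delta_rot": [0, 0, 0]}, {"slide": [0, 0, 0], "delta_rot": [0, 0, 0]}, {"slide": [0, 0, 0], "delta_rot": [0, 0, 0]}, {"slide": [0, 0, 0], "delta_rot": [0, 0, 0]}, {"slide": [0, 0, -8], "delta_rot": [0, 0, 0]}, {"slide": [0, 0, -30], "delta_rot": [0, 0, 0]}, {"slide": [0, 0, -65], "delta_rot": [0, 0, 0]}, {"slide": [0, 0, -100], "delta_rot": [0, 0, 0]}], "grip": 0}}

```text
time: 28.65
tcp_pos: [0.4133, -0.1331, 0.2939]
eef_rot: [-3.14, 0.0, 1.57]
force: [-1.3, 0.4, -0.5]
opening: 0.002
finger_force: 84.4
```

Run:
```python
from h import *
held((.4445,-.1325),.05,.125,.16)
go(.626-.0307,.0127,.30,np.pi/2)
```

```text
side [ 4.407e-01 -1.313e-01  3.010e-02  3.480e+02] rim z,tilt [ 0.14   -0.0898  0.0803]
top 0
slide [146.1 180.9  -2.8] rot [ 0.0052 -0.0001 -0.0001] tcp [ 0.4144 -0.1334  0.2962] open 0.0017 F [ 0.2  0.  -0.3] t 28.75
```

{"name": "step_arm", "arguments": {"motion": [{"slide": [4, 5, -4], "delta_rot": [0, 0, 0]}, {"slide": [15, 18, -8], "delta_rot": [0, 0, 0]}, {"slide": [35, 43, -10], "delta_rot": [0, 0, 0]}, {"slide": [58, 72, -10], "delta_rot": [0, 0, 0]}, {"slide": [82, 102, -10], "delta_rot": [0, 0, 0]}, {"slide": [106, 131, -10], "delta_rot": [0, 0, 0]}, {"slide": [127, 157, -10], "delta_rot": [0, 0, 0]}, {"slide": [141, 174, -10], "delta_rot": [0, 0, 0]}, {"slide": [146, 181, -10], "delta_rot": [0, 0, 0]}, {"slide": [146, 181, -10], "delta_rot": [0, 0, 0]}]}}

```text
time: 29.75
tcp_pos: [0.5949, 0.0137, 0.3017]
eef_rot: [-3.14, 0.001, 1.572]
force: [-0.7, -1.2, -2.0]
opening: 0.0017
finger_force: 84.4
```

Run:
```python
from h import *
held((.626,.0127),.045,.135,.175)
im,W=cloud('side'); cv2.imwrite('pics/s1.png',cv2.resize(im[80:240,210:370],(600,600)))
go(.626-.0307,.0127,.21,np.pi/2)
```

```text
side [6.218e-01 1.570e-02 3.030e-02 2.890e+02] rim z,tilt [ 0.1478 -0.1032  0.0491]
top 0
slide [ 0.7  1.5 92.5] rot [-0.0009  0.0003 -0.0014] tcp [0.5939 0.012  0.3025] open 0.0018 F [-0.5 -0.3  0.3] t 29.9
```

View pics/s1.png

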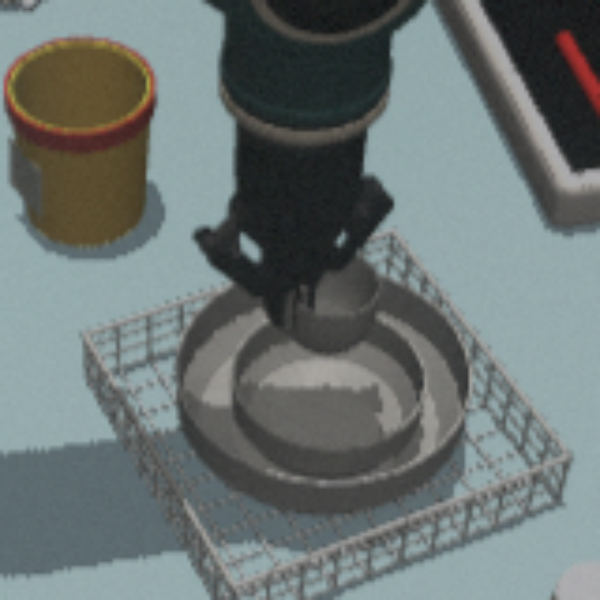

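The small bowl (335,310) hangs above the medium one, slightly tilted, and will settle on release. I'll lower it.

{"name": "step_arm", "arguments": {"motion": [{"slide": [0, 1, 5], "delta_rot": [0, 0, 0]}, {"slide": [0, 2, 18], "delta_rot": [0, 0, 0]}, {"slide": [0, 2, 35], "delta_rot": [0, 0, 0]}, {"slide": [0, 2, 52], "delta_rot": [0, 0, 0]}, {"slide": [0, 2, 66], "delta_rot": [0, 0, 0]}, {"slide": [0, 2, 76], "delta_rot": [0, 0, 0]}, {"slide": [0, 2, 83], "delta_rot": [0, 0, 0]}, {"slide": [0, 2, 87], "delta_rot": [0, 0, 0]}, {"slide": [0, 2, 89], "delta_rot": [0, 0, 0]}, {"slide": [0, 2, 90], "delta_rot": [0, 0, 0]}]}}

```text
time: 30.9
tcp_pos: [0.5968, 0.013, 0.2129]
eef_rot: [3.141, 0.0, 1.571]
force: [0.9, 0.3, 0.2]
opening: 0.0016
finger_force: 84.4
```

Run:
```python
from h import *
held((.626,.0127),.042,.045,.07,('side',))
go(.626-.0307,.0127,.21,np.pi/2)
```

```text
side [6.239e-01 1.610e-02 3.080e-02 2.180e+02] rim z,tilt [ 0.0566 -0.0022 -0.0251]
slide [-0.3 -1.4  2.9] rot [ 0.0004  0.     -0.    ] tcp [0.5967 0.013  0.2129] open 0.0016 F [-1.7  0.4 -1. ] t 30.95
```

Next: down 3 mm, release and rise.

{"name": "step_arm", "arguments": {"motion": [{"slide": [0, 0, 1], "delta_rot": [0, 0, 0]}, {"slide": [0, 0, 2], "delta_rot": [0, 0, 0]}, {"slide": [0, 0, 3], "delta_rot": [0, 0, 0]}, {"slide": [0, 0, 3], "delta_rot": [0, 0, 0]}, {"slide": [0, 0, 3], "delta_rot": [0, 0, 0]}, {"slide": [0, 0, 3], "delta_rot": [0, 0, 0]}, {"slide": [0, 0, 3], "delta_rot": [0, 0, 0]}, {"slide": [0, 0, 3], "delta_rot": [0, 0, 0]}, {"slide": [0, 0, 3], "delta_rot": [0, 0, 0]}, {"slide": [0, 0, 3], "delta_rot": [0, 0, 0]}]}}

```text
time: 31.95
tcp_pos: [0.5967, 0.013, 0.2097]
eef_rot: [-3.142, 0.0, 1.571]
force: [0.6, 0.1, -0.4]
opening: 0.0015
finger_force: 84.4
```

{"name": "step_arm", "arguments": {"motion": [{"slide": [0, 0, 0], "delta_rot": [0, 0, 0]}, {"slide": [0, 0, 0], "delta_rot": [0, 0, 0]}, {"slide": [0, 0, 0], "delta_rot": [0, 0, 0]}, {"slide": [0, 0, 0], "delta_rot": [0, 0, 0]}, {"slide": [0, 0, -5], "delta_rot": [0, 0, 0]}, {"slide": [0, 0, -20], "delta_rot": [0, 0, 0]}, {"slide": [0, 0, -45], "delta_rot": [0, 0, 0]}, {"slide": [0, 0, -70], "delta_rot": [0, 0, 0]}, {"slide": [0, 0, -85], "delta_rot": [0, 0, 0]}, {"slide": [0, 0, -90], "delta_rot": [0, 0, 0]}], "grip": 0.2}}

```text
time: 32.95
tcp_pos: [0.597, 0.013, 0.3018]
eef_rot: [3.139, -0.001, 1.571]
force: [0.2, -0.1, 0.6]
opening: 0.0175
finger_force: 0.0
```

Run:
```python
from h import *
go(.586,-.2295,.26,np.pi/2)
```

```text
slide [-242.5  -11.1   41.6] rot [ 0.0025 -0.0005  0.0001] tcp [0.597  0.013  0.3018] open 0.0175 F [ 0.2 -0.1  0.6] t 32.95
```

{"name": "step_arm", "arguments": {"motion": [{"slide": [-8, 0, 0], "delta_rot": [0, 0, 0]}, {"slide": [-28, -2, 0], "delta_rot": [0, 0, 0]}, {"slide": [-62, -4, 0], "delta_rot": [0, 0, 0]}, {"slide": [-98, -6, 0], "delta_rot": [0, 0, 0]}, {"slide": [-134, -8, 8], "delta_rot": [0, 0, 0]}, {"slide": [-170, -9, 18], "delta_rot": [0, 0, 0]}, {"slide": [-206, -10, 30], "delta_rot": [0, 0, 0]}, {"slide": [-232, -11, 38], "delta_rot": [0, 0, 0]}, {"slide": [-243, -11, 42], "delta_rot": [0, 0, 0]}, {"slide": [-243, -11, 42], "delta_rot": [0, 0, 0]}], "grip": 0.4}}

```text
time: 33.95
tcp_pos: [0.5848, -0.2317, 0.2565]
eef_rot: [-3.14, 0.0, 1.568]
force: [-0.1, 0.3, -0.0]
opening: 0.0341
finger_force: 0.0
```

Run:
```python
from h import *
im,W=cloud('wrist'); 
im2,W2=cloud('side')
for i_,W_,m_ in ((im,W,60),(im2,W2,8)):
    hsv=cv2.cvtColor(i_,cv2.COLOR_BGR2HSV)
    q=((hsv[...,0]<12)|(hsv[...,0]>168))&(hsv[...,1]>110)&(W_[...,2]>.025)&(W_[...,2]<.05)&(np.abs(W_[...,0]-.586)<.03)
    l=cv2.connectedComponentsWithStats(q.astype(np.uint8))
    for i in range(1,l[0]):
        if l[2][i,4]>m_:
            Q=W_[l[1]==i]; T=Q[Q[:,2]>.037]; print(np.round((T.min(0)+T.max(0))/2,4),np.round(np.nanmean(T,0),4),np.round(T.max(0),4),len(T))
im3,W3=cloud('top')
for n,W_ in (('side',W2),('top',W3)):
    for k,r,z0,z1 in (('L',.12,.068,.078),('M',.075,.058,.067),('S',.042,.05,.059)):
        P=near(W_,(.625,.013),r,z0,z1); c=circ(P); R=P[np.abs(np.hypot(P[:,0]-c[0],P[:,1]-c[1])-c[2])<.004]
        print(n,k,c,np.round(np.linalg.lstsq(np.c_[np.ones(len(R)),R[:,:2]-c[:2]],R[:,2],rcond=None)[0],4))
cv2.imwrite('pics/n1.png',np.hstack([cv2.resize(im,(400,300)),cv2.resize(im3[100:220,200:360],(400,300))]))
go(.586,-.2295,.198,np.pi/2)
```

```text
[ 0.5856 -0.2291  0.0402] [ 0.5856 -0.2283  0.0407] [ 0.5924 -0.2213  0.0434] 212
[ 0.5864 -0.2592  0.0403] [ 0.5864 -0.2577  0.0406] [ 0.5934 -0.2513  0.0432] 196
[ 0.5876 -0.2888  0.0404] [ 0.5872 -0.2872  0.0405] [ 0.5952 -0.2816  0.0438] 191
[ 0.5881 -0.3166  0.0397] [ 0.5877 -0.3151  0.0402] [ 0.5948 -0.311   0.0425] 134
[ 0.5848 -0.2277  0.0407] [ 0.5834 -0.2297  0.0406] [ 0.5911 -0.2218  0.0439] 16
[ 0.5859 -0.2575  0.041 ] [ 0.5844 -0.259   0.0407] [ 0.5929 -0.2519  0.0448] 13
[ 0.5864 -0.2871  0.0402] [ 0.5854 -0.2885  0.0406] [ 0.5928 -0.2809  0.0428] 21
[ 0.5874 -0.3181  0.0419] [ 0.5864 -0.3188  0.0415] [ 0.5946 -0.3114  0.0445] 20
[ 0.588  -0.3465  0.0411] [ 0.5867 -0.3489  0.0419] [ 0.5954 -0.3396  0.0442] 20
side L [6.213e-01 1.450e-02 9.790e-02 2.490e+02] [ 0.0718 -0.0094  0.0043]
side M [6.261e-01 1.410e-02 6.430e-02 2.040e+02] [ 0.0625 -0.0092  0.0029]
side S [6.227e-01 1.410e-02 3.050e-02 1.270e+02] [ 0.0548 -0.0081  0.0076]
top L [6.216e-01 1.200e-02 9.810e-02 2.030e+02] [ 0.0725 -0.0031 -0.0011]
top M [6.261e-01 1.140e-02 6.430e-02 1.400e+02] [ 0.0627 -0.0088 -0.0033]
top S [6.228e-01 1.140e-02 3.060e-02 6.400e+01] [ 0.0544 -0.0148 -0.011 ]
slide [-0.9 -0.  59.6] rot [-0.0001 -0.0006  0.0014] tcp [ 0.586  -0.2287  0.2576] open 0.0342 F [-0.4  1.1  0.6] t 34.1
```

View pics/n1.png

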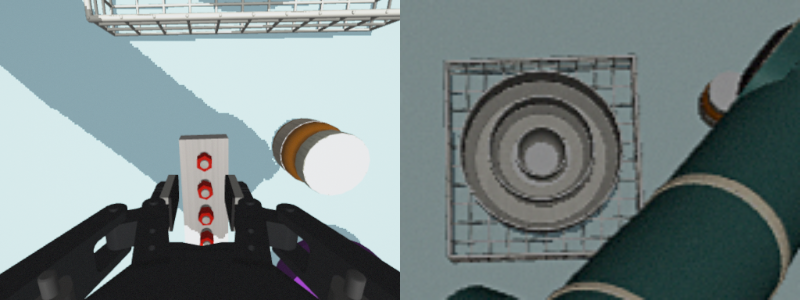

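The right half shows the three bowls nested concentrically in the basket. The left half shows the tips at (204,161), (204,190) and (206,215). I'll take the first tip.

{"name": "step_arm", "arguments": {"motion": [{"slide": [0, 0, 4], "delta_rot": [0, 0, 0]}, {"slide": [0, 0, 14], "delta_rot": [0, 0, 0]}, {"slide": [0, 0, 28], "delta_rot": [0, 0, 0]}, {"slide": [0, 0, 42], "delta_rot": [0, 0, 0]}, {"slide": [0, 0, 52], "delta_rot": [0, 0, 0]}, {"slide": [0, 0, 57], "delta_rot": [0, 0, 0]}, {"slide": [0, 0, 58], "delta_rot": [0, 0, 0]}, {"slide": [0, 0, 58], "delta_rot": [0, 0, 0]}, {"slide": [0, 0, 58], "delta_rot": [0, 0, 0]}, {"slide": [0, 0, 58], "delta_rot": [0, 0, 0]}]}}

```text
time: 35.1
tcp_pos: [0.5858, -0.23, 0.2002]
eef_rot: [3.141, 0.0, 1.571]
force: [0.3, -0.7, -0.6]
opening: 0.0341
finger_force: 0.0
```

{"name": "step_arm", "arguments": {"motion": [{"slide": [0, 0, 0], "delta_rot": [0, 0, 0]}, {"slide": [0, 0, 0], "delta_rot": [0, 0, 0]}, {"slide": [0, 0, 0], "delta_rot": [0, 0, 0]}, {"slide": [0, 0, 0], "delta_rot": [0, 0, 0]}, {"slide": [0, 0, 0], "delta_rot": [0, 0, 0]}, {"slide": [0, 0, 0], "delta_rot": [0, 0, 0]}, {"slide": [0, 0, -8], "delta_rot": [0, 0, 0]}, {"slide": [0, 0, -30], "delta_rot": [0, 0, 0]}, {"slide": [0, 0, -65], "delta_rot": [0, 0, 0]}, {"slide": [0, 0, -100], "delta_rot": [0, 0, 0]}], "grip": 0, "force": 50}}

```text
time: 36.1
tcp_pos: [0.5854, -0.23, 0.301]
eef_rot: [-3.141, 0.0, 1.571]
force: [-0.2, 0.3, -0.1]
opening: 0.013
finger_force: 48.9
```

Run:
```python
from h import *
go(.6228,.0127,.30,np.pi/2)
```

```text
slide [242.7  37.3   1. ] rot [-0.0008  0.     -0.0003] tcp [ 0.5854 -0.23    0.301 ] open 0.013 F [-0.2  0.3 -0.1] t 36.1
```

{"name": "step_arm", "arguments": {"motion": [{"slide": [8, 1, 0], "delta_rot": [0, 0, 0]}, {"slide": [28, 4, 0], "delta_rot": [0, 0, 0]}, {"slide": [62, 9, 0], "delta_rot": [0, 0, 0]}, {"slide": [98, 15, 0], "delta_rot": [0, 0, 0]}, {"slide": [134, 20, 0], "delta_rot": [0, 0, 0]}, {"slide": [170, 26, 0], "delta_rot": [0, 0, 0]}, {"slide": [206, 31, 0], "delta_rot": [0, 0, 0]}, {"slide": [232, 35, 0], "delta_rot": [0, 0, 0]}, {"slide": [243, 37, 0], "delta_rot": [0, 0, 0]}, {"slide": [243, 37, 0], "delta_rot": [0, 0, 0]}]}}

```text
time: 37.1
tcp_pos: [0.6227, 0.0145, 0.2995]
eef_rot: [-3.141, -0.0, 1.573]
force: [-0.1, -1.2, -0.1]
opening: 0.0128
finger_force: 48.9
```

{"name": "step_arm", "arguments": {"motion": [{"slide": [0, 0, 0], "delta_rot": [0, 0, 0]}, {"slide": [0, 0, 8], "delta_rot": [0, 0, 0]}, {"slide": [0, 0, 22], "delta_rot": [0, 0, 0]}, {"slide": [0, 0, 38], "delta_rot": [0, 0, 0]}, {"slide": [0, 0, 54], "delta_rot": [0, 0, 0]}, {"slide": [0, 0, 66], "delta_rot": [0, 0, 0]}, {"slide": [0, 0, 74], "delta_rot": [0, 0, 0]}, {"slide": [0, 0, 77], "delta_rot": [0, 0, 0]}, {"slide": [0, 0, 77], "delta_rot": [0, 0, 0]}, {"slide": [0, 0, 77], "delta_rot": [0, 0, 0]}]}}

```text
time: 38.1
tcp_pos: [0.6229, 0.013, 0.2232]
eef_rot: [3.141, 0.0, 1.571]
force: [-0.3, 0.2, -0.0]
opening: 0.0125
finger_force: 48.9
```

{"name": "step_arm", "arguments": {"motion": [{"slide": [0, 0, 0], "delta_rot": [0, 0, 0]}, {"slide": [0, 0, 0], "delta_rot": [0, 0, 0]}, {"slide": [0, 0, 0], "delta_rot": [0, 0, 0]}, {"slide": [0, 0, 0], "delta_rot": [0, 0, 0]}, {"slide": [0, 0, 0], "delta_rot": [0, 0, 0]}, {"slide": [0, 0, -4], "delta_rot": [0, 0, 0]}, {"slide": [0, 0, -16], "delta_rot": [0, 0, 0]}, {"slide": [0, 0, -32], "delta_rot": [0, 0, 0]}, {"slide": [0, 0, -52], "delta_rot": [0, 0, 0]}, {"slide": [0, 0, -62], "delta_rot": [0, 0, 0]}], "grip": 0.24}}

```text
time: 39.1
tcp_pos: [0.6231, 0.0128, 0.2875]
eef_rot: [3.139, -0.0, 1.571]
force: [1.7, -0.0, 0.2]
opening: 0.0205
finger_force: 0.0
```

```bash
cat >> h.py <<'E'
def reds():
    im,W=cloud('side'); hsv=cv2.cvtColor(im,cv2.COLOR_BGR2HSV); r=((hsv[...,0]<12)|(hsv[...,0]>168))&(hsv[...,1]>90)
    for nm,q in (('stand',r&(W[...,2]>.025)&(W[...,2]<.05)&(np.abs(W[...,0]-.586)<.03)&(W[...,1]<-.2)),('bowl',r&(np.hypot(W[...,0]-.6228,W[...,1]-.0127)<.11))):
        l=cv2.connectedComponentsWithStats(q.astype(np.uint8))
        print(nm,[(np.round(np.nanmean(W[l[1]==i],0),3).tolist(),int(l[2][i,4])) for i in range(1,l[0]) if l[2][i,4]>3])
    return im
E
python3 - <<'E'
from h import *
reds()
go(.5863,-.2588,.26,np.pi/2)
E
```

```text
stand [([0.586, -0.259, 0.039], 27), ([0.586, -0.289, 0.04], 30), ([0.587, -0.319, 0.04], 29), ([0.587, -0.349, 0.04], 31)]
bowl [([0.622, 0.014, 0.04], 26)]
slide [-271.7  -37.1   28. ] rot [ 0.0038 -0.0005 -0.    ] tcp [0.6233 0.0129 0.2883] open 0.0205 F [ 1.5 -0.1  2.4] t 39.15
```

Tip 1 stands in the small bowl, and four are left in the stand. Next is tip 2.

{"name": "step_arm", "arguments": {"motion": [{"slide": [-8, -1, -5], "delta_rot": [0, 0, 0]}, {"slide": [-30, -4, -5], "delta_rot": [0, 0, 0]}, {"slide": [-68, -9, -5], "delta_rot": [0, 0, 0]}, {"slide": [-108, -15, -5], "delta_rot": [0, 0, 0]}, {"slide": [-148, -20, 0], "delta_rot": [0, 0, 0]}, {"slide": [-188, -26, 8], "delta_rot": [0, 0, 0]}, {"slide": [-228, -31, 18], "delta_rot": [0, 0, 0]}, {"slide": [-260, -35, 26], "delta_rot": [0, 0, 0]}, {"slide": [-272, -37, 28], "delta_rot": [0, 0, 0]}, {"slide": [-272, -37, 28], "delta_rot": [0, 0, 0]}], "grip": 0.4}}

```text
time: 40.15
tcp_pos: [0.5844, -0.2613, 0.2561]
eef_rot: [-3.14, 0.001, 1.567]
force: [0.8, 0.7, 0.6]
opening: 0.0342
finger_force: 0.0
```

{"name": "step_arm", "arguments": {"motion": [{"slide": [0, 0, 0], "delta_rot": [0, 0, 0]}, {"slide": [0, 0, 6], "delta_rot": [0, 0, 0]}, {"slide": [0, 0, 18], "delta_rot": [0, 0, 0]}, {"slide": [0, 0, 32], "delta_rot": [0, 0, 0]}, {"slide": [0, 0, 46], "delta_rot": [0, 0, 0]}, {"slide": [0, 0, 55], "delta_rot": [0, 0, 0]}, {"slide": [0, 0, 59], "delta_rot": [0, 0, 0]}, {"slide": [0, 0, 60], "delta_rot": [0, 0, 0]}, {"slide": [0, 0, 60], "delta_rot": [0, 0, 0]}, {"slide": [0, 0, 60], "delta_rot": [0, 0, 0]}]}}

```text
time: 41.15
tcp_pos: [0.5858, -0.2591, 0.1973]
eef_rot: [3.141, 0.0, 1.571]
force: [0.4, -0.7, 0.6]
opening: 0.0339
finger_force: 0.0
```

{"name": "step_arm", "arguments": {"motion": [{"slide": [0, 0, 0], "delta_rot": [0, 0, 0]}, {"slide": [0, 0, 0], "delta_rot": [0, 0, 0]}, {"slide": [0, 0, 0], "delta_rot": [0, 0, 0]}, {"slide": [0, 0, 0], "delta_rot": [0, 0, 0]}, {"slide": [0, 0, 0], "delta_rot": [0, 0, 0]}, {"slide": [0, 0, 0], "delta_rot": [0, 0, 0]}, {"slide": [0, 0, -8], "delta_rot": [0, 0, 0]}, {"slide": [0, 0, -30], "delta_rot": [0, 0, 0]}, {"slide": [0, 0, -65], "delta_rot": [0, 0, 0]}, {"slide": [0, 0, -100], "delta_rot": [0, 0, 0]}], "grip": 0}}

```text
time: 42.15
tcp_pos: [0.5854, -0.2589, 0.298]
eef_rot: [-3.141, -0.0, 1.571]
force: [0.0, -0.4, 0.8]
opening: 0.0125
finger_force: 48.9
```

Run:
```python
from h import *
im,W=cloud('top')
P=near(W,(.6228,.0127),.025,.038,.052);print(np.round(P.mean(0),4),len(P))
reds()
go(.6228,.0127,.30,np.pi/2)
```

```text
[0.6226 0.0134 0.044 ] 20
stand [([0.585, -0.289, 0.039], 32), ([0.587, -0.319, 0.039], 31), ([0.587, -0.348, 0.039], 31)]
bowl [([0.622, 0.013, 0.041], 26)]
slide [272.4  36.3   1.3] rot [ 0.0059  0.002  -0.0002] tcp [ 0.5864 -0.2597  0.3016] open 0.0129 F [ 0.1 -0.1  0.1] t 42.25
```

{"name": "step_arm", "arguments": {"motion": [{"slide": [8, 1, 0], "delta_rot": [0, 0, 0]}, {"slide": [30, 4, 0], "delta_rot": [0, 0, 0]}, {"slide": [66, 9, 0], "delta_rot": [0, 0, 0]}, {"slide": [104, 14, 0], "delta_rot": [0, 0, 0]}, {"slide": [142, 20, 0], "delta_rot": [0, 0, 0]}, {"slide": [180, 25, 0], "delta_rot": [0, 0, 0]}, {"slide": [218, 31, 0], "delta_rot": [0, 0, 0]}, {"slide": [246, 35, 0], "delta_rot": [0, 0, 0]}, {"slide": [257, 37, 0], "delta_rot": [0, 0, 0]}, {"slide": [257, 37, 0], "delta_rot": [0, 0, 0]}]}}

```text
time: 43.25
tcp_pos: [0.6225, 0.0, 0.2957]
eef_rot: [-3.14, -0.0, 1.574]
force: [0.5, -0.4, -0.6]
opening: 0.0129
finger_force: 48.9
```

{"name": "step_arm", "arguments": {"motion": [{"slide": [0, 0, 0], "delta_rot": [0, 0, 0]}, {"slide": [0, 0, 8], "delta_rot": [0, 0, 0]}, {"slide": [0, 0, 22], "delta_rot": [0, 0, 0]}, {"slide": [0, 0, 36], "delta_rot": [0, 0, 0]}, {"slide": [0, 0, 50], "delta_rot": [0, 0, 0]}, {"slide": [0, 0, 60], "delta_rot": [0, 0, 0]}, {"slide": [0, 0, 66], "delta_rot": [0, 0, 0]}, {"slide": [0, 0, 68], "delta_rot": [0, 0, 0]}, {"slide": [0, 0, 68], "delta_rot": [0, 0, 0]}, {"slide": [0, 0, 68], "delta_rot": [0, 0, 0]}]}}

```text
time: 44.25
tcp_pos: [0.6228, -0.002, 0.2292]
eef_rot: [3.141, 0.0, 1.571]
force: [0.6, -0.8, -0.5]
opening: 0.0128
finger_force: 48.9
```

{"name": "step_arm", "arguments": {"motion": [{"slide": [0, 0, 0], "delta_rot": [0, 0, 0]}, {"slide": [0, 0, 0], "delta_rot": [0, 0, 0]}, {"slide": [0, 0, 0], "delta_rot": [0, 0, 0]}, {"slide": [0, 0, 0], "delta_rot": [0, 0, 0]}, {"slide": [0, 0, 0], "delta_rot": [0, 0, 0]}, {"slide": [0, 0, -4], "delta_rot": [0, 0, 0]}, {"slide": [0, 0, -16], "delta_rot": [0, 0, 0]}, {"slide": [0, 0, -32], "delta_rot": [0, 0, 0]}, {"slide": [0, 0, -48], "delta_rot": [0, 0, 0]}, {"slide": [0, 0, -56], "delta_rot": [0, 0, 0]}], "grip": 0.24}}

```text
time: 45.25
tcp_pos: [0.623, -0.0021, 0.2873]
eef_rot: [3.139, -0.0, 1.571]
force: [-0.5, -0.6, 0.3]
opening: 0.0206
finger_force: 0.0
```

Run:
```python
from h import *
reds()
go(.5868,-.2885,.26,np.pi/2)
```

```text
stand [([0.586, -0.289, 0.041], 27), ([0.587, -0.319, 0.04], 28), ([0.587, -0.349, 0.04], 29)]
bowl [([0.621, 0.008, 0.044], 32)]
slide [-286.5  -36.5   27.5] rot [ 0.0032 -0.0004  0.0001] tcp [ 0.6232 -0.002   0.2877] open 0.0205 F [-0.3  0.5  1.4] t 45.3
```

{"name": "step_arm", "arguments": {"motion": [{"slide": [-8, -1, -5], "delta_rot": [0, 0, 0]}, {"slide": [-32, -4, -5], "delta_rot": [0, 0, 0]}, {"slide": [-72, -9, -5], "delta_rot": [0, 0, 0]}, {"slide": [-114, -15, -5], "delta_rot": [0, 0, 0]}, {"slide": [-156, -20, 0], "delta_rot": [0, 0, 0]}, {"slide": [-198, -26, 8], "delta_rot": [0, 0, 0]}, {"slide": [-240, -31, 18], "delta_rot": [0, 0, 0]}, {"slide": [-274, -35, 26], "delta_rot": [0, 0, 0]}, {"slide": [-286, -36, 28], "delta_rot": [0, 0, 0]}, {"slide": [-286, -36, 28], "delta_rot": [0, 0, 0]}], "grip": 0.4}}

```text
time: 46.3
tcp_pos: [0.5855, -0.2903, 0.2562]
eef_rot: [-3.14, 0.001, 1.567]
force: [-0.1, 0.5, -0.2]
opening: 0.0339
finger_force: 0.0
```

{"name": "step_arm", "arguments": {"motion": [{"slide": [0, 0, 0], "delta_rot": [0, 0, 0]}, {"slide": [0, 0, 6], "delta_rot": [0, 0, 0]}, {"slide": [0, 0, 18], "delta_rot": [0, 0, 0]}, {"slide": [0, 0, 32], "delta_rot": [0, 0, 0]}, {"slide": [0, 0, 46], "delta_rot": [0, 0, 0]}, {"slide": [0, 0, 55], "delta_rot": [0, 0, 0]}, {"slide": [0, 0, 59], "delta_rot": [0, 0, 0]}, {"slide": [0, 0, 60], "delta_rot": [0, 0, 0]}, {"slide": [0, 0, 60], "delta_rot": [0, 0, 0]}, {"slide": [0, 0, 60], "delta_rot": [0, 0, 0]}]}}

```text
time: 47.3
tcp_pos: [0.5868, -0.2881, 0.1972]
eef_rot: [3.141, 0.0, 1.571]
force: [-0.9, 0.2, 0.2]
opening: 0.0341
finger_force: 0.0
```

{"name": "step_arm", "arguments": {"motion": [{"slide": [0, 0, 0], "delta_rot": [0, 0, 0]}, {"slide": [0, 0, 0], "delta_rot": [0, 0, 0]}, {"slide": [0, 0, 0], "delta_rot": [0, 0, 0]}, {"slide": [0, 0, 0], "delta_rot": [0, 0, 0]}, {"slide": [0, 0, 0], "delta_rot": [0, 0, 0]}, {"slide": [0, 0, 0], "delta_rot": [0, 0, 0]}, {"slide": [0, 0, -8], "delta_rot": [0, 0, 0]}, {"slide": [0, 0, -30], "delta_rot": [0, 0, 0]}, {"slide": [0, 0, -65], "delta_rot": [0, 0, 0]}, {"slide": [0, 0, -100], "delta_rot": [0, 0, 0]}], "grip": 0}}

```text
time: 48.3
tcp_pos: [0.5864, -0.288, 0.298]
eef_rot: [-3.141, 0.0, 1.57]
force: [0.3, -0.2, 0.3]
opening: 0.0126
finger_force: 48.9
```

Run:
```python
from h import *
im=reds(); im3,W=cloud('top')
P=near(W,(.6228,.0127),.024,.02,.06);print(np.round(P,3)[::3].tolist())
go(.6228,.0127,.30,np.pi/2)
cv2.imwrite('pics/t2.png',np.hstack([cv2.resize(im[120:200,240:340],(400,320),interpolation=2),cv2.resize(im3[130:200,220:300],(366,320),interpolation=2)]))
```

```text
stand [([0.587, -0.319, 0.039], 32), ([0.587, -0.349, 0.039], 33)]
bowl [([0.622, 0.009, 0.043], 32)]
[[0.644, 0.008, 0.022], [0.63, 0.017, 0.042], [0.629, 0.002, 0.046], [0.628, 0.017, 0.038], [0.626, 0.008, 0.043], [0.625, -0.004, 0.047], [0.623, 0.017, 0.044], [0.623, 0.008, 0.045], [0.623, -0.004, 0.042], [0.622, 0.021, 0.035], [0.62, 0.011, 0.042], [0.62, 0.002, 0.041], [0.62, -0.007, 0.041], [0.617, 0.014, 0.042], [0.619, 0.002, 0.034], [0.618, -0.007, 0.038], [0.616, -0.001, 0.03]]
slide [301.6  35.4   1.2] rot [ 0.0059  0.0026 -0.0002] tcp [ 0.5874 -0.2889  0.3018] open 0.0126 F [ 0.2 -0.7  0.6] t 48.4
```

View pics/t2.png

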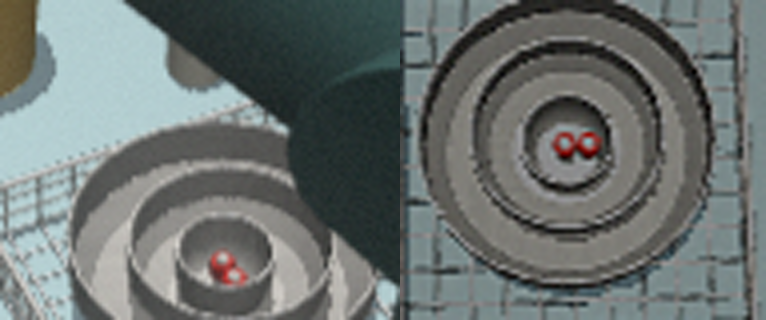

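Both tips stand in the small bowl, at (565,143) and (588,143) in the top half. The third goes on the free side, at +y.

{"name": "step_arm", "arguments": {"motion": [{"slide": [10, 1, 0], "delta_rot": [0, 0, 0]}, {"slide": [38, 4, 0], "delta_rot": [0, 0, 0]}, {"slide": [82, 9, 0], "delta_rot": [0, 0, 0]}, {"slide": [128, 14, 0], "delta_rot": [0, 0, 0]}, {"slide": [174, 20, 0], "delta_rot": [0, 0, 0]}, {"slide": [220, 25, 0], "delta_rot": [0, 0, 0]}, {"slide": [266, 30, 0], "delta_rot": [0, 0, 0]}, {"slide": [302, 34, 0], "delta_rot": [0, 0, 0]}, {"slide": [317, 36, 0], "delta_rot": [0, 0, 0]}, {"slide": [317, 36, 0], "delta_rot": [0, 0, 0]}]}}

```text
time: 49.4
tcp_pos: [0.6224, 0.0322, 0.2955]
eef_rot: [-3.14, -0.0, 1.575]
force: [0.3, -0.6, -0.9]
opening: 0.0125
finger_force: 48.9
```

{"name": "step_arm", "arguments": {"motion": [{"slide": [0, 0, 0], "delta_rot": [0, 0, 0]}, {"slide": [0, 0, 8], "delta_rot": [0, 0, 0]}, {"slide": [0, 0, 22], "delta_rot": [0, 0, 0]}, {"slide": [0, 0, 36], "delta_rot": [0, 0, 0]}, {"slide": [0, 0, 50], "delta_rot": [0, 0, 0]}, {"slide": [0, 0, 60], "delta_rot": [0, 0, 0]}, {"slide": [0, 0, 66], "delta_rot": [0, 0, 0]}, {"slide": [0, 0, 68], "delta_rot": [0, 0, 0]}, {"slide": [0, 0, 68], "delta_rot": [0, 0, 0]}, {"slide": [0, 0, 68], "delta_rot": [0, 0, 0]}]}}

```text
time: 50.4
tcp_pos: [0.6229, 0.029, 0.2292]
eef_rot: [3.141, -0.0, 1.571]
force: [-0.4, 1.1, -0.5]
opening: 0.012
finger_force: 48.9
```

{"name": "step_arm", "arguments": {"motion": [{"slide": [0, 0, 0], "delta_rot": [0, 0, 0]}, {"slide": [0, 0, 0], "delta_rot": [0, 0, 0]}, {"slide": [0, 0, 0], "delta_rot": [0, 0, 0]}, {"slide": [0, 0, 0], "delta_rot": [0, 0, 0]}, {"slide": [0, 0, 0], "delta_rot": [0, 0, 0]}, {"slide": [0, 0, -5], "delta_rot": [0, 0, 0]}, {"slide": [0, 0, -25], "delta_rot": [0, 0, 0]}, {"slide": [0, 0, -60], "delta_rot": [0, 0, 0]}, {"slide": [0, 0, -95], "delta_rot": [0, 0, 0]}, {"slide": [0, 0, -120], "delta_rot": [0, 0, 0]}], "grip": 0.24}}

```text
time: 51.4
tcp_pos: [0.6228, 0.0288, 0.3513]
eef_rot: [3.14, -0.0, 1.57]
force: [-1.0, 0.2, -0.3]
opening: 0.0209
finger_force: 0.0
```

{"name": "step_arm", "arguments": {"motion": [{"slide": [0, -15, -5], "delta_rot": [0, 0, 0]}, {"slide": [20, -45, -10], "delta_rot": [0, 0, 0]}, {"slide": [45, -75, -10], "delta_rot": [0, 0, 0]}, {"slide": [70, -105, -10], "delta_rot": [0, 0, 0]}, {"slide": [95, -135, -10], "delta_rot": [0, 0, 0]}, {"slide": [120, -160, -10], "delta_rot": [0, 0, 0]}, {"slide": [140, -180, -10], "delta_rot": [0, 0, 0]}, {"slide": [150, -190, -10], "delta_rot": [0, 0, 0]}, {"slide": [150, -190, -10], "delta_rot": [0, 0, 0]}, {"slide": [150, -190, -10], "delta_rot": [0, 0, 0]}]}}

```text
time: 52.4
tcp_pos: [0.4329, 0.1788, 0.3591]
eef_rot: [3.141, -0.0, 1.571]
force: [0.4, -0.3, 0.1]
opening: 0.0207
finger_force: 0.0
```

Run:
```python
from h import *
im=reds(); im3,W3=cloud('top')
for k,r,z0,z1 in (('L',.12,.068,.078),('M',.075,.058,.067),('S',.042,.05,.059)):
    P=near(W3,(.6225,.0127),r,z0,z1); c=circ(P); R=P[np.abs(np.hypot(P[:,0]-c[0],P[:,1]-c[1])-c[2])<.004]
    print(k,c,np.round(np.linalg.lstsq(np.c_[np.ones(len(R)),R[:,:2]-c[:2]],R[:,2],rcond=None)[0],4))
print(status.read_state()['tcp_pos'],status.read_state()['time'])
top=im3.copy()
cv2.imwrite('pics/f.png',np.vstack([np.hstack([cv2.resize(im,(400,300)),cv2.resize(im3,(400,300))]),np.hstack([cv2.resize(im[120:200,240:340],(400,300),interpolation=2),cv2.resize(im3[130:200,220:300],(400,300),interpolation=2)])]))
```

```text
stand [([0.587, -0.319, 0.04], 29), ([0.587, -0.349, 0.04], 29)]
bowl [([0.621, 0.017, 0.042], 54)]
L [6.215e-01 1.210e-02 9.800e-02 2.150e+02] [ 0.0723 -0.004  -0.0009]
M [6.263e-01 1.140e-02 6.420e-02 1.340e+02] [ 0.0627  0.0018 -0.0035]
S [6.227e-01 1.140e-02 3.050e-02 6.000e+01] [ 0.0545 -0.014  -0.0297]
[0.4332408  0.17828973 0.35886754] 52.5
```

View pics/f.png

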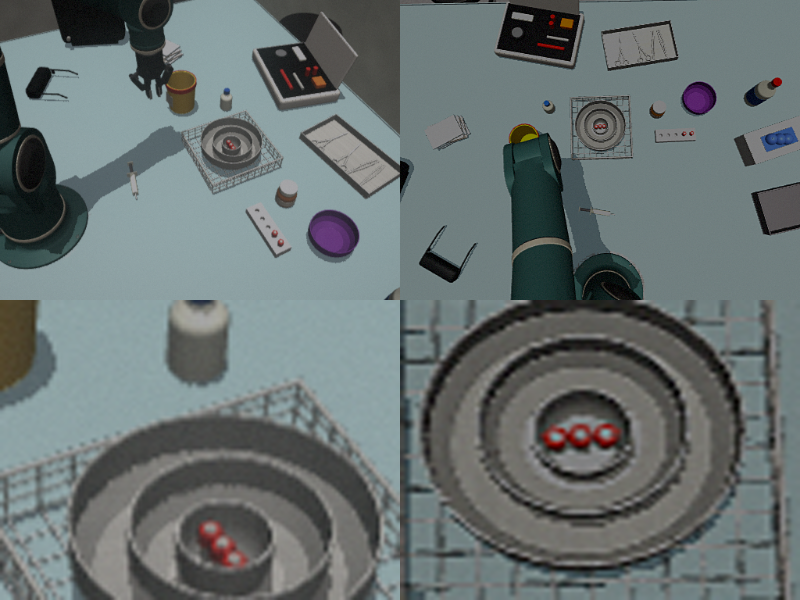

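The close-ups show three tips in the small bowl at (555,437), (581,435) and (606,434). Two tips remain in the stand, the bowls are nested flat in the basket, and no vial is left on the table. I'm handing the job in.

```bash
python3 -c "
from workcell import env
print(env.sign_off())"
```

```text
the job is handed in; nothing more can be done
None
```

I handed the job in at about 52 s: the one vial found is in the sharps bin, the three bowls are nested flat in the basket, three tips are in the small bowl and two are still in the stand; the hand-in gave no verdict.

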